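# Load the photometer's cell carrier and start the reading

## Robot

A 6-joint arm with a two-finger parallel gripper is mounted at the origin on the work surface. World frame = base frame: x ahead of the robot, y to its left, z up, the work surface at z = 0. Lengths are in m, angles in rad, forces in N, time in s.
With the tool pointing down it reaches from about 0.3 to 0.85 m from the base axis. Payload 5.4 kg.
Tool frame: the origin (TCP) lies midway between the tips of the shut fingers; the grasp point (between the pads) lies 19 mm behind it; y points along the fingers, z is the direction in which the jaws open and shut, and the axes are right-handed (so a half turn about y gives the same grasp; the last joint's range is limited). The gripper opens to 85 mm and grips with 20 to 120 N. Pads are 22 mm wide; open, the fingers measure 114 mm over their backs; the gripper's body (76 mm by 85 mm) begins 54 mm behind the grasp point. The pads swing forward as they close: fully open they stand 13 mm farther back than shut.
Start: joints at [0.98, 0.158, 1.597, -0, 1.386, -0.21], TCP at [0.214, 0.534, 0.231] pointing down, gripper open.
Joint ranges: [-2.91, 2.91], [-0.94, 2.29], [0.18, 2.7], [-1.29, 4.43], [0.17, 2.64], [-3, 3]. Speed limits (rad/s): [2.57, 2.57, 3.14, 3.14, 3.14, 3.14].

## Interface

Orientations are given as a rotation vector (axis times angle).
In Python, from station import monitor, eyes, order gives the robot as it stands. The module is installed in compiled form; this text tells all that it offers.
- The arm moves only by the shell command python3 -m creep 'ROWS'. ROWS is JSON, one flat list of numbers, 5 for each row, row after row: the shift along the tool's x, y, z in cm, then the turn about the tool's y in degrees, then the opening in per cent of the stroke, from 0 (shut) to 100 (fully open). A call has 1 to 20 rows; each row is the pose to reach, as a shift and turn from the pose commanded when the call began, along the tool's axes at that moment; what a row does not reach only later rows make up. A row lasts 1/8 s, in which the tool goes at most 62.5 mm and 10.7 degrees, less where a joint would pass 70% of its speed; a pose out of reach is approached as far as the arm can. A call with a gripper value outside its range is refused whole. The fingers move at their own pace and stop on an object; the grip force is fixed at half the most. Time passes only in rows, so rows that repeat a pose let the fingers close. It gives the time, the measured TCP pose, the force and the opening at its end, in the units of the state.
- monitor.read_state(): the state, without advancing time (a new reading comes with each control period).
- eyes.read_camera(name): name is "scene" or "side" or "wrist"; returns the picture (384x512x3 uint8, red, green, blue); there is no depth.
- eyes.camera_info(name): a dict with "vertical_fov" (degrees; the focal length in pixels is half the picture's height over the tangent of half this angle, whatever the lens; pixels are square), "cx", "cy" (the principal point, pixels), "world_to_cam" (4x4, takes a point from world to camera coordinates); the wrist camera has in their place "T_tool_cam" (4x4, takes a point from camera to tool coordinates, whose origin is the TCP and whose axes are the tool frame's). Camera axes: x right, y down, z forward; pixel columns grow to the right and rows downward; lengths in m; the calibration is good to about 2 mm. The wrist camera is an equidistant fisheye: a pixel r from the principal point sees the ray r / f radians off the axis. A picture is of the moment at which its call begins: read the wrist's pose just before it. camera_info takes no time and is no camera call.
- order.job_done(): hands the job in, once; it reports no verdict.
The state is a dict: "time": time; "q": joint angles; "joint_velocities": joint speeds; "joint_efforts": joint torques, N m; "position": TCP position; "tcp_rot": TCP orientation; "ft_force": force on the tool from outside, world axes, zero at the start; "ft_torque": the same for the moment, N m; "width": finger opening in m.
Only numpy, scipy, OpenCV 4.12 (cv2) and the standard library are available. Lean on these libraries where they do the work, as an engineer would, in place of code of your own. Each camera call takes 0.05 s, during which the arm holds its last target.

## Task

Put the black cell carrier on the photometer's turntable, turned so that its three holes slide down over the three studs until it sits flat. Then stand every 44 mm cell (and neither the slimmer nor the wider look-alike) fully down in a well of its own, with its clear faces towards the well's open inner and outer windows so that the light path passes through them. When all are in, press the green start button all the way down and let it come up; leave the look-alikes and the other things on the bench where they are.

Things in the scene. Friction and masses are not known exactly. Their poses are not given: they have to be found in the camera images.
- carrier: Loose black cross-shaped cell carrier, 212 mm across, flat 10 mm base, 0.4 kg. Upright orange grip bar in the middle, 36 mm (x) by 20 mm (y), top 85 mm above the underside. Three 15 mm through holes 32 mm from the centre at 90, 210, 330 degrees from its x axis. Four wells on its +x, +y, -x, -y arms, walls up to 44 mm. Origin: centre of the underside, z up. Starts flat on the bench.
- hub (a point): Centre of the photometer's dark fixed turntable (170 mm across, 58 mm above the bench), on its surface, z up. Three equal steel studs, 12 mm thick, 30 mm tall, tapered tips, stand 32 mm from it at 90, 210, 330 degrees from this point's x axis, so the carrier fits in three turns 120 degrees apart. Seated, the carrier's origin is at this point.
- photometer: Fixed white box 50 mm high that carries the turntable. Origin at bench level under the hub; the box reaches 130 mm to -x, 170 mm to +x and 130 mm to either side. A grey optics head, 105 mm above the bench, stands at its +x edge, more than 115 mm from the hub.
- start (a joint): Travel of the green start button, 0 up to 0.006 m fully down; a spring brings it back; about 5 N at the bottom.
- start_top (a point): Centre of the top face of the round green start button (30 mm across), on a raised grey block at the photometer's corner nearest the robot on its -y side; it is pressed straight down.
- well0 (a point): Floor centre of the well on the carrier's +x arm, 74 mm from the carrier's centre, 10 mm above its underside. Well 47 mm square inside; its two side walls rise 34 mm above the floor, its inner and outer orange sills only 24 mm, all flared at the top, so the windows are open. The point's x axis points radially out through both windows: the light path. Any cell fits any well.
- well1 (a point): Floor centre of the well on the carrier's +y arm, 74 mm from the carrier's centre, 10 mm above its underside. Well 47 mm square inside; its two side walls rise 34 mm above the floor, its inner and outer orange sills only 24 mm, all flared at the top, so the windows are open. The point's x axis points radially out through both windows: the light path. Any cell fits any well.
- well2 (a point): Floor centre of the well on the carrier's -x arm, 74 mm from the carrier's centre, 10 mm above its underside. Well 47 mm square inside; its two side walls rise 34 mm above the floor, its inner and outer orange sills only 24 mm, all flared at the top, so the windows are open. The point's x axis points radially out through both windows: the light path. Any cell fits any well.
- well3 (a point): Floor centre of the well on the carrier's -y arm, 74 mm from the carrier's centre, 10 mm above its underside. Well 47 mm square inside; its two side walls rise 34 mm above the floor, its inner and outer orange sills only 24 mm, all flared at the top, so the windows are open. The point's x axis points radially out through both windows: the light path. Any cell fits any well.
- cell0: Sealed upright optical cell, 44 x 44 mm, 75 mm tall, 0.16 kg, on a heavy 14 mm steel foot. Two opposing faces are clear (amber sample shows), the other two frosted white; blue cap with a white line from clear face to clear face. Origin: centre of underside; x axis (either way) out through the clear faces, y through the frosted ones, z up. Three or four are present, absent ones read None.
- cell1: Sealed upright optical cell, 44 x 44 mm, 75 mm tall, 0.16 kg, on a heavy 14 mm steel foot. Two opposing faces are clear (amber sample shows), the other two frosted white; blue cap with a white line from clear face to clear face. Origin: centre of underside; x axis (either way) out through the clear faces, y through the frosted ones, z up. Three or four are present, absent ones read None.
- cell2: Sealed upright optical cell, 44 x 44 mm, 75 mm tall, 0.16 kg, on a heavy 14 mm steel foot. Two opposing faces are clear (amber sample shows), the other two frosted white; blue cap with a white line from clear face to clear face. Origin: centre of underside; x axis (either way) out through the clear faces, y through the frosted ones, z up. Three or four are present, absent ones read None.
- cell3: Sealed upright optical cell, 44 x 44 mm, 75 mm tall, 0.16 kg, on a heavy 14 mm steel foot. Two opposing faces are clear (amber sample shows), the other two frosted white; blue cap with a white line from clear face to clear face. Origin: centre of underside; x axis (either way) out through the clear faces, y through the frosted ones, z up. Three or four are present, absent ones read None.
- slim_cell: Look-alike cell that is too narrow for the wells: 34 x 34 x 75 mm. Origin at the centre of its underside. Not to be used; leave it where it stands.
- wide_cell: Look-alike cell that is too wide for the wells: 56 x 56 x 75 mm. Origin at the centre of its underside. Not to be used; leave it where it stands.
- beaker: Bystander: glass beaker, 60 mm across, 75 mm tall, origin at the centre of its underside.
- tip_box: Bystander: blue box of yellow pipette tips, 120 x 85 mm, 77 mm tall, origin at the centre of its underside.

How it is judged:
By the outcome, as a careful person would: the job done as asked, in the order asked, and still so for the second after the job is handed in, with the robot touching nothing.
Of cell0, cell1, cell2, cell3 only 3 to 4 are there at a start; the rules pass over those that are not, and their reading is None.
At some moment in a run one of cell0, cell1, cell2, cell3 may be knocked a few centimetres aside while the robot is not near it.
It also fails if it takes over 208 s, if anything falls off the work surface, if the arm or the gripper's body presses on something with over 40 N, if the wrist force passes 120 N, or if a joint passes its speed limit or range.

## Working session

There is one attempt and no reset: what is moved stays moved. The work goes in short steps, Python scripts to look and compute and a shell command to move; the robot and the scene stay as the last step left them, time stands still between calls to the robot, and variables do not carry over. Pictures are saved under pics/ and viewed, and the job is handed in when it is done.

```bash
mkdir -p pics; ls
python3 - <<'E'
from station import monitor, eyes
import cv2,numpy as np
s=monitor.read_state()
for k,v in s.items(): print(k,np.round(v,4))
for n in ["scene","side","wrist"]:
    i=eyes.camera_info(n); print(n,{k:np.round(v,4).tolist() for k,v in i.items()})
    im=eyes.read_camera(n); cv2.imwrite(f"pics/{n}0.png",im[...,::-1])
E
```

```text
pics
time 0.0
q [ 9.7990e-01  1.5900e-01  1.5983e+00 -1.0000e-04  1.3862e+00 -2.1010e-01]
joint_velocities [ 0.0007  0.0018  0.0002  0.0002  0.0003 -0.0002]
joint_efforts [ 3.00000e-04 -3.96014e+01 -3.31430e+01 -2.00000e-04  8.40000e-03
  0.00000e+00]
position [0.2134 0.5333 0.2303]
tcp_rot [-1.5518  0.2994 -0.2983]
ft_force [ 0.2262  0.3038 -0.1964]
ft_torque [0.0191 0.0989 0.0055]
width 0.0856
scene {'vertical_fov': 51.202, 'cx': 251.7691, 'cy': 188.3482, 'world_to_cam': [[0.3659, 0.9306, -0.0062, -0.1375], [0.5401, -0.2178, -0.8129, -0.2202], [-0.7579, 0.2941, -0.5823, 1.5186], [0.0, 0.0, 0.0, 1.0]]}
side {'vertical_fov': 46.3959, 'cx': 254.406, 'cy': 186.7532, 'world_to_cam': [[0.8273, -0.5615, -0.0181, -0.4308], [-0.3361, -0.4688, -0.8169, 0.2136], [0.4501, 0.6819, -0.5765, 0.9868], [0.0, 0.0, 0.0, 1.0]]}
wrist {'vertical_fov': 65.7065, 'cx': 256.1995, 'cy': 190.6404, 'T_tool_cam': [[-0.0001, 0.9538, 0.3005, -0.0768], [-0.0003, -0.3005, 0.9538, -0.1434], [1.0, -0.0, 0.0003, -0.0005], [0.0, 0.0, 0.0, 1.0]]}
```

Run:
```python
import cv2
for n in ["scene","side","wrist"]:
    im=cv2.imread(f"pics/{n}0.png"); cv2.imwrite(f"pics/{n}0b.png",cv2.resize(im,(800,600),interpolation=cv2.INTER_CUBIC))
```

```text
(no output)
```

View pics/scene0b.png

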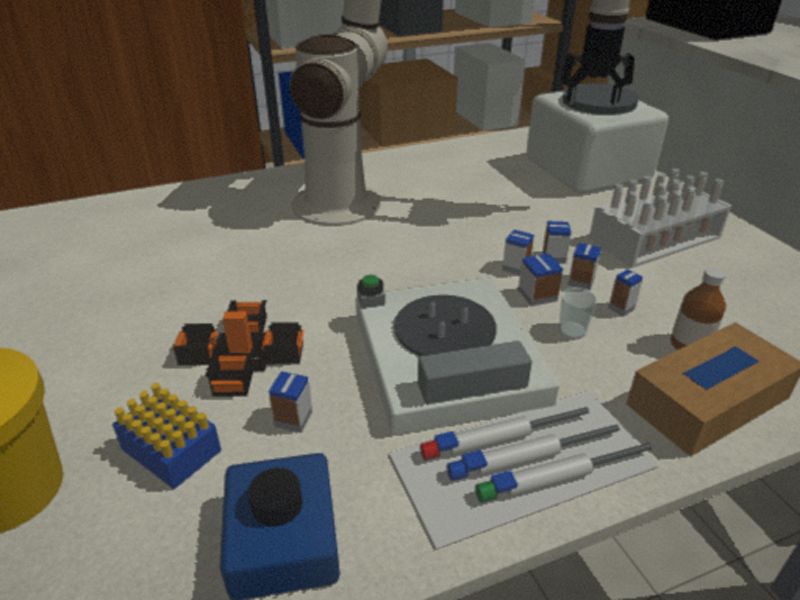

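View pics/side0b.png

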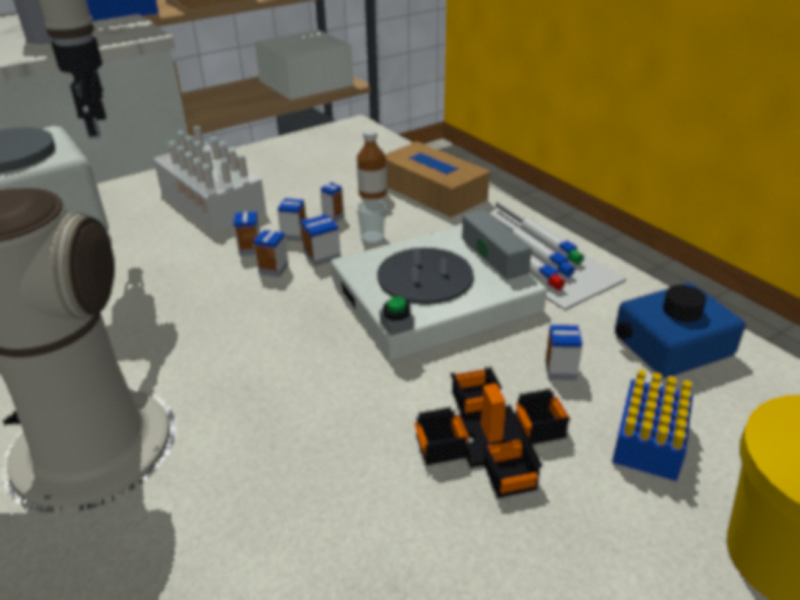

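View pics/wrist0b.png

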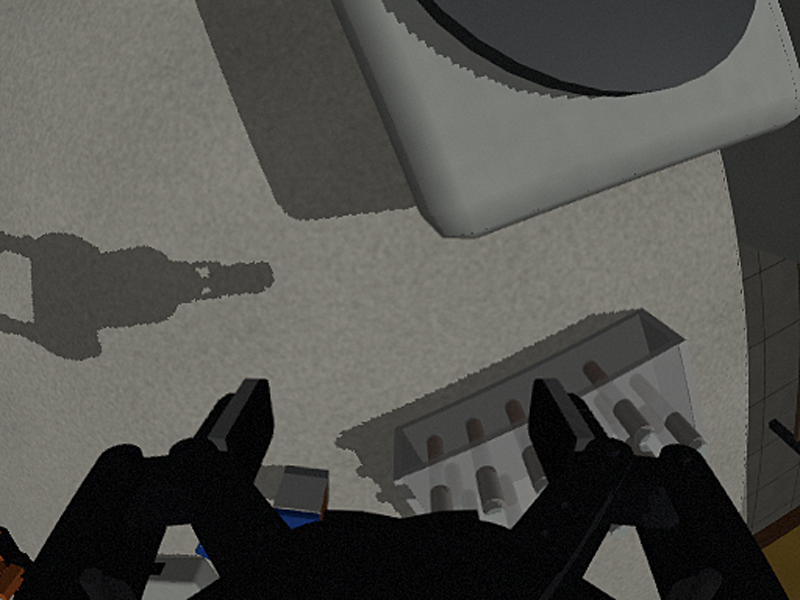

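```bash
cat > h.py <<'E'
from station import monitor, eyes
import numpy as np, cv2
from scipy.spatial.transform import Rotation as R
INF={n:eyes.camera_info(n) for n in ["scene","side","wrist"]}
def f(n): return 192/np.tan(np.radians(INF[n]["vertical_fov"]/2))
def pose(s=None):
    s=s or monitor.read_state(); T=np.eye(4); T[:3,:3]=R.from_rotvec(s["tcp_rot"]).as_matrix(); T[:3,3]=s["position"]; return T
def ray(n,u,v,T=None):
    i=INF[n]; a=np.array([(u-i["cx"])/f(n),(v-i["cy"])/f(n)])
    if n=="wrist":
        r=np.hypot(*a); d=np.r_[a/max(r,1e-9)*np.sin(r),np.cos(r)]; M=T@i["T_tool_cam"]
    else:
        d=np.r_[a,1]; M=np.linalg.inv(i["world_to_cam"])
    return M[:3,3],M[:3,:3]@d
def onz(n,u,v,z,T=None):
    o,d=ray(n,u,v,T); return o+d*(z-o[2])/d[2]
def proj(n,p,T=None):
    i=INF[n]; p=np.r_[p,1]
    if n=="wrist":
        c=(np.linalg.inv(T@i["T_tool_cam"])@p)[:3]; th=np.arctan2(np.hypot(c[0],c[1]),c[2]); d=c[:2]/np.hypot(c[0],c[1])*th
    else:
        c=(i["world_to_cam"]@p)[:3]; d=c[:2]/c[2]
    return np.array([i["cx"],i["cy"]])+f(n)*d
def yaw(T): # world angle of jaw axis z (deg), tool down
    return np.degrees(np.arctan2(T[1,2],T[0,2]))
def snap(n,name,box=None,k=None):
    """save picture; box=(u0,v0,u1,v1) crop; scaled to <=800x600. Saves pose too."""
    T=pose(); im=eyes.read_camera(n)[...,::-1]; np.savez(f"pics/{name}.npz",T=T,im=im)
    crop(name,name,box); return T
def crop(src,name,box=None,marks=()):
    z=np.load(f"pics/{src}.npz"); im=z["im"].copy()
    b=box or (0,0,512,384); c=im[b[1]:b[3],b[0]:b[2]]; k=min(800/c.shape[1],600/c.shape[0])
    c=cv2.resize(c,None,fx=k,fy=k,interpolation=cv2.INTER_CUBIC)
    for m in marks: cv2.circle(c,tuple(int(round((m[j]+.5-b[j])*k-.5)) for j in (0,1)),3,(0,0,255),1)
    # ticks
    st=20 if b[2]-b[0]<=260 else 50
    for u in range((b[0]//st+1)*st,b[2],st): cv2.line(c,(int((u-b[0])*k),0),(int((u-b[0])*k),8),(0,0,255),1); cv2.putText(c,str(u),(int((u-b[0])*k)+2,10),0,.35,(0,0,255))
    for v in range((b[1]//st+1)*st,b[3],st): cv2.line(c,(0,int((v-b[1])*k)),(8,int((v-b[1])*k)),(0,0,255),1); cv2.putText(c,str(v),(2,int((v-b[1])*k)-2),0,.35,(0,0,255))
    cv2.imwrite(f"pics/{name}.png",c)
def go(x,y,z,yawdeg,T=None):
    """print shift (tool axes, cm) and turn (deg about tool y) from current pose to TCP target; yaw=jaw axis mod 180"""
    T=pose() if T is None else T
    d=T[:3,:3].T@(np.array([x,y,z])-T[:3,3])*100
    t=-(yawdeg-yaw(T)); t=(t+90)%180-90   # tool y is down -> sign flips
    s=monitor.read_state()
    print("shift cm",np.round(d,2),"turn",round(t,1),"| alt",round(t-np.sign(t)*180,1),"q6",round(s["q"][5],2),"q1",round(s["q"][0],2),"t",s["time"])
E
python3 - <<'E'
from h import *
T=pose(); print(np.round(T,3),yaw(T))
k=.64
for nm,n,u,v,z in [("bar","scene",236,317,.085),("bar","side",493,393,.085),("btn","scene",371,282,.065),("btn","side",397,302,.065),("hub","scene",444,325,.058),("hub","side",426,274,.058),
 ("A","scene",519,236,.075),("B","scene",558,226,.075),("C","scene",586,250,.075),("W","scene",542,264,.075),("S","scene",628,276,.075),("D","scene",290,382,.075),
 ("beaker","scene",577,296,.075),("tip","scene",165,425,.07),
 ("a","side",246,217,.075),("b","side",270,238,.075),("c","side",291,204,.075),("w","side",320,225,.075),("s","side",332,189,.075),("d","side",565,333,.075)]:
    print(nm,n,np.round(onz(n,u*k,v*k,z),3))
E
```

```text
[[ 0.928 -0.001  0.372  0.213]
 [-0.372 -0.001  0.928  0.533]
 [-0.    -1.    -0.001  0.231]
 [ 0.     0.     0.     1.   ]] 68.17835494860877
bar scene [ 0.477 -0.314  0.085]
bar side [ 0.464 -0.313  0.085]
btn scene [ 0.437 -0.067  0.065]
btn side [ 0.491 -0.045  0.065]
hub scene [0.592 0.006 0.058]
hub side [0.583 0.002 0.058]
A scene [0.41  0.254 0.075]
B scene [0.404 0.348 0.075]
C scene [0.503 0.345 0.075]
W scene [0.514 0.241 0.075]
S scene [0.606 0.362 0.075]
D scene [ 0.648 -0.267  0.075]
beaker scene [0.623 0.241 0.075]
tip scene [ 0.661 -0.443  0.07 ]
a side [0.402 0.347 0.075]
b side [0.405 0.247 0.075]
c side [0.498 0.343 0.075]
w side [0.504 0.235 0.075]
s side [0.597 0.352 0.075]
d side [ 0.644 -0.269  0.075]
```

Run:
```python
from h import *
go(.46,-.31,.27,-22)
```

```text
shift cm [ 54.24  -3.86 -69.14] turn -89.8 | alt 90.2 q6 -0.21 q1 0.98 t 0.15
```

```bash
python3 -m creep '[54.2,-3.9,-69.1,90,100, 54.2,-3.9,-69.1,90,100, 54.2,-3.9,-69.1,90,100, 54.2,-3.9,-69.1,90,100, 54.2,-3.9,-69.1,90,100, 54.2,-3.9,-69.1,90,100, 54.2,-3.9,-69.1,90,100, 54.2,-3.9,-69.1,90,100, 54.2,-3.9,-69.1,90,100, 54.2,-3.9,-69.1,90,100, 54.2,-3.9,-69.1,90,100, 54.2,-3.9,-69.1,90,100, 54.2,-3.9,-69.1,90,100, 54.2,-3.9,-69.1,90,100, 54.2,-3.9,-69.1,90,100, 54.2,-3.9,-69.1,90,100, 54.2,-3.9,-69.1,90,100, 54.2,-3.9,-69.1,90,100]'
python3 - <<'E'
from h import *
T=snap("wrist","w1"); print(np.round(T,3),yaw(T))
E
```

```text
time: 2.4
position: [0.4601, -0.308, 0.2707]
tcp_rot: [-1.005, 1.482, -1.483]
ft_force: [-0.1, 0.5, 0.8]
width: 0.0852
[[-0.37   0.     0.929  0.46 ]
 [-0.929 -0.    -0.37  -0.308]
 [ 0.    -1.     0.001  0.271]
 [ 0.     0.     0.     1.   ]] -21.738784958433744
```

View pics/w1.png

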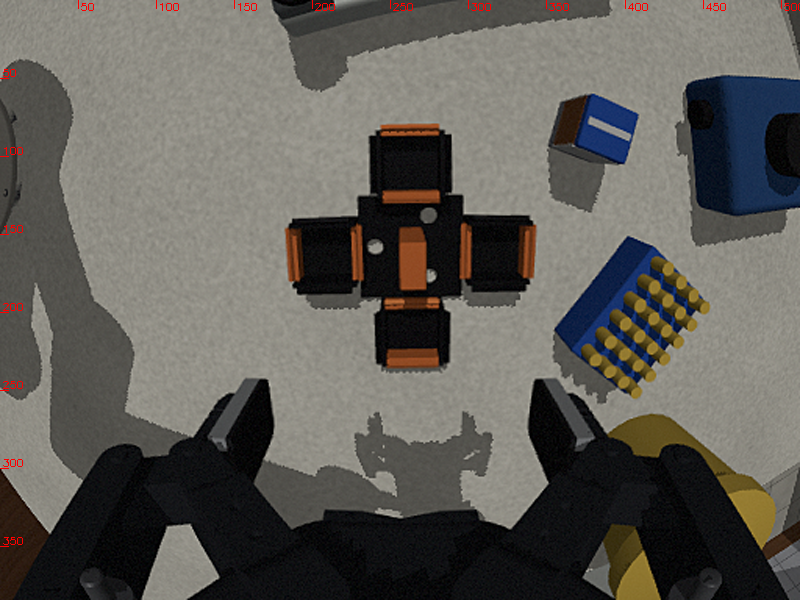

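Run:
```python
from h import *
crop("w1","w1c",(180,70,350,240))
crop("w1","w1d",(340,50,420,110))
```

```text
(no output)
```

View pics/w1c.png

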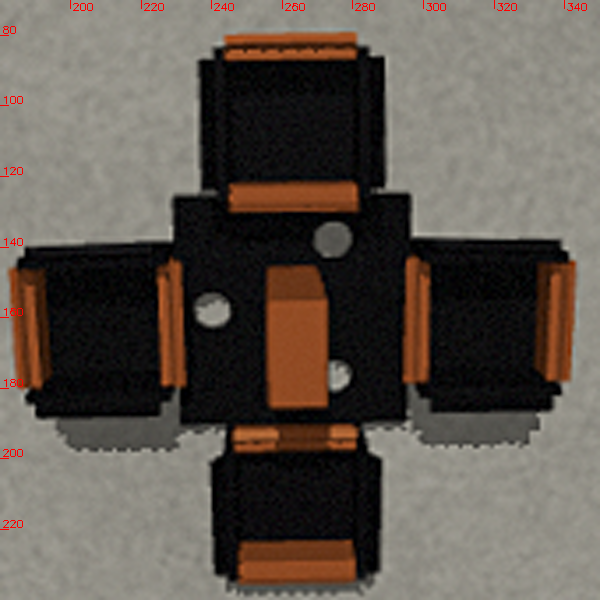

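View pics/w1d.png

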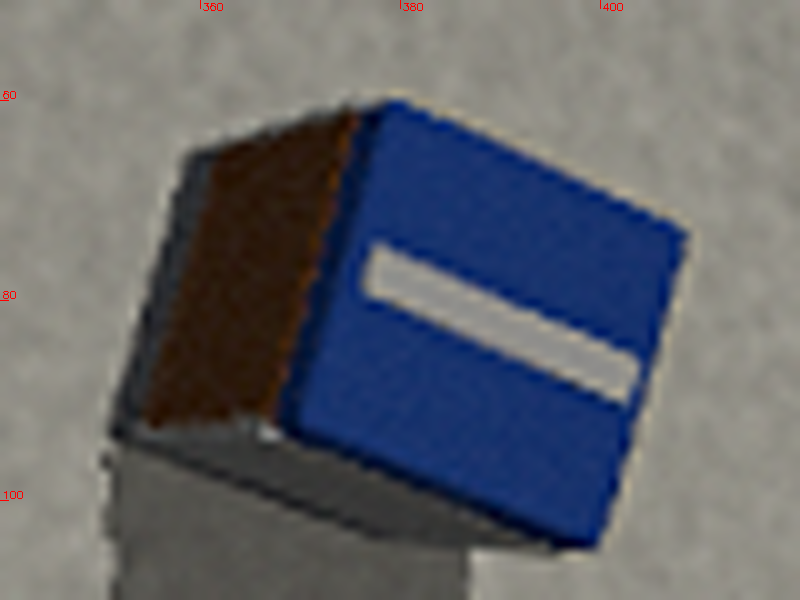

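```bash
cat >> h.py <<'E'
def quad(n,pts,z,T):
    """centre, side lengths, yaw of first edge"""
    P=np.array([onz(n,u,v,z,T) for u,v in pts]); e=np.roll(P,-1,0)-P
    print("c",np.round(P.mean(0),4),"sides",np.round(np.linalg.norm(e,axis=1)*1000,1),"edge yaws",np.round(np.degrees(np.arctan2(e[:,1],e[:,0])),1)); return P
E
python3 - <<'E'
from h import *
T=np.load("pics/w1.npz")["T"]; s=3.529
g=lambda l:[(180+a/s-.0,70+b/s) for a,b in l]
quad("wrist",g([(267,298),(328,298),(328,409),(267,409)]),.085,T)
quad("wrist",g([(175,195),(410,195),(408,424),(181,424)]),.010,T)
P=np.array([onz("wrist",u,v,.01,T) for u,v in g([(212,311),(332,239)])]); print(np.round(P,4))
# outer sill tops z .034: left outermost, right outermost midpoints
P=np.array([onz("wrist",u,v,.034,T) for u,v in g([(12,328),(575,321),(290,36),(296,578)])]); print(np.round(P,4),P[:2].mean(0),P[2:].mean(0))
quad("wrist",[(379.9,60),(408.7,73.3),(399.8,104.7),(369.3,93.2)],.075,T)
E
```

```text
c [ 0.4677 -0.3144  0.085 ] sides [19.4 36.9 20.  36.9] edge yaws [ -21.6 -110.9  158.3   68.2]
c [ 0.4679 -0.3154  0.01  ] sides [90.5 92.6 92.  92.3] edge yaws [ -21.5 -110.5  158.3   68.6]
[[ 0.4381 -0.3033  0.01  ]
 [ 0.4921 -0.2941  0.01  ]]
[[ 0.3684 -0.2765  0.034 ]
 [ 0.5677 -0.3527  0.034 ]
 [ 0.5048 -0.2164  0.034 ]
 [ 0.4306 -0.4119  0.034 ]] [ 0.46806188 -0.31459138  0.034     ] [ 0.46769379 -0.31415501  0.034     ]
c [ 0.6476 -0.2698  0.075 ] sides [41.6 42.  43.1 43.6] edge yaws [ -37.9 -127.3  144.2   50.8]
```

Run:
```python
from h import *
go(.55,-.04,.29,-21.7)
```

```text
shift cm [-28.24  -1.93  -1.59] turn -0.1 | alt 179.9 q6 -0.43 q1 -0.81 t 2.45
```

```bash
python3 -m creep '[-28,-2,-1.6,0,100, -28,-2,-1.6,0,100, -28,-2,-1.6,0,100, -28,-2,-1.6,0,100, -28,-2,-1.6,0,100, -28,-2,-1.6,0,100, -28,-2,-1.6,0,100, -28,-2,-1.6,0,100]'
python3 - <<'E'
from h import *
T=snap("wrist","w2"); print(np.round(T,3),yaw(T))
E
```

```text
time: 3.45
position: [0.5489, -0.0443, 0.2902]
tcp_rot: [-1.004, 1.485, -1.485]
ft_force: [0.7, -0.1, -0.7]
width: 0.0855
[[-0.373 -0.     0.928  0.549]
 [-0.928 -0.    -0.373 -0.044]
 [ 0.    -1.    -0.     0.29 ]
 [ 0.     0.     0.     1.   ]] -21.904978695184322
```

View pics/w2.png

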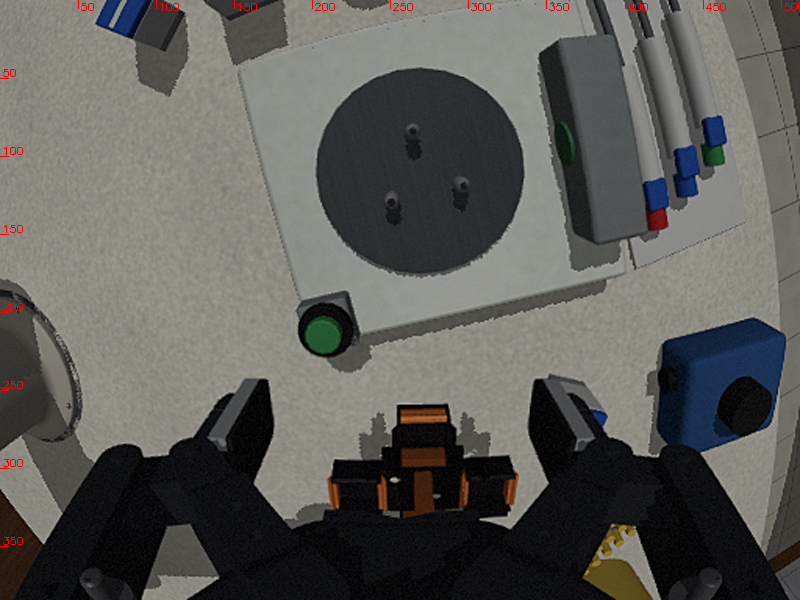

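Run:
```python
from h import *
crop("w2","w2c",(195,40,345,190))
crop("w2","w2d",(180,175,240,235))
```

```text
(no output)
```

View pics/w2c.png

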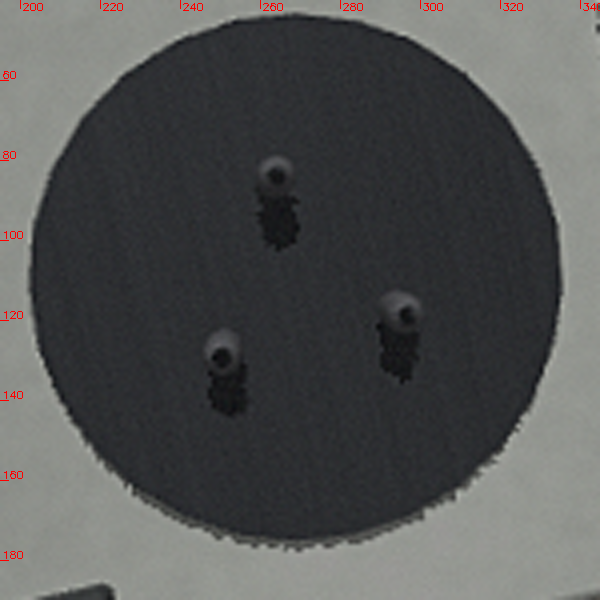

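View pics/w2d.png

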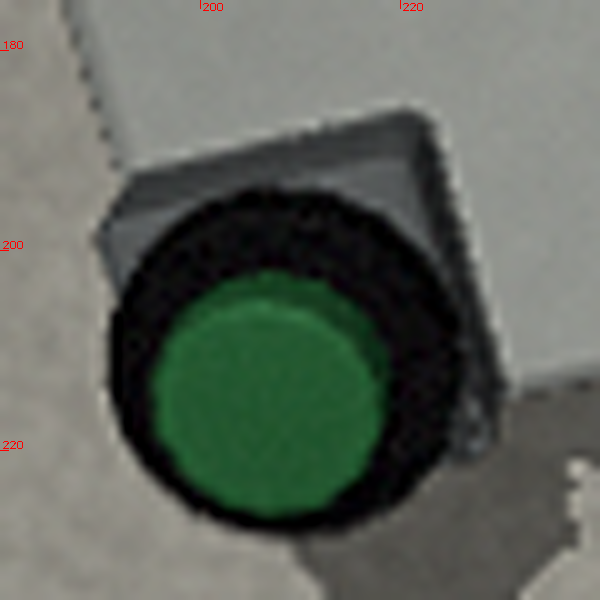

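Run:
```python
from h import *
T=np.load("pics/w2.npz")["T"]
P=np.array([onz("wrist",195+a/4,40+b/4,.088,T) for a,b in [(277,176),(222,357),(408,314)]])
c=P.mean(0);d=P-c; print("studs",c.round(4),np.round(np.linalg.norm(d[:,:2],axis=1)*1000,1),np.degrees(np.arctan2(d[:,1],d[:,0])).round(1))
P=np.array([onz("wrist",195+a/4,40+b/4,.058,T) for a,b in [(30,270),(561,270),(295,14),(295,540)]]);print("disk",P.round(4),P[:2].mean(0),P[2:].mean(0),np.linalg.norm(P[0]-P[1]),np.linalg.norm(P[2]-P[3]))
for z in (.07,.075,.08,.085): print(z,onz("wrist",207,215.7,z,T).round(4),onz("scene",371*.64,281*.64,z).round(4),onz("side",397*.64,301*.64,z).round(4))
# triangulate
A=np.zeros((3,3));b=np.zeros(3)
for n,u,v in [("wrist",207,215.7),("scene",371*.64,281*.64),("side",397*.64,301*.64)]:
    o,d=ray(n,u,v,T); d/=np.linalg.norm(d); M=np.eye(3)-np.outer(d,d); A+=M;b+=M@o
print(np.linalg.solve(A,b))
```

```text
studs [0.5883 0.009  0.088 ] [31.7 32.  32. ] [  81.7 -158.5  -38. ]
disk [[ 0.5114  0.044   0.058 ]
 [ 0.6683 -0.0176  0.058 ]
 [ 0.6187  0.0878  0.058 ]
 [ 0.5564 -0.0695  0.058 ]] [0.58987487 0.0131725  0.058     ] [0.58756738 0.00916265 0.058     ] 0.16856263384884937 0.16917053291567843
0.07 [ 0.4607 -0.0878  0.07  ] [ 0.4414 -0.0685  0.07  ] [ 0.4885 -0.0484  0.07  ]
0.075 [ 0.4623 -0.0862  0.075 ] [ 0.4483 -0.0708  0.075 ] [ 0.4847 -0.0541  0.075 ]
0.08 [ 0.4639 -0.0846  0.08  ] [ 0.4552 -0.0732  0.08  ] [ 0.4809 -0.0599  0.08  ]
0.085 [ 0.4655 -0.0831  0.085 ] [ 0.4622 -0.0755  0.085 ] [ 0.4771 -0.0657  0.085 ]
[ 0.46981095 -0.07864634  0.09377237]
```

Run:
```python
from h import *
go(.585,.01,.32,21.7)
```

```text
shift cm [-6.38 -2.98  1.32] turn -43.6 | alt 136.4 q6 0.08 q1 -0.3 t 3.5
```

```bash
python3 -m creep '[-6.4,-3,1.3,-43.6,100, -6.4,-3,1.3,-43.6,100, -6.4,-3,1.3,-43.6,100, -6.4,-3,1.3,-43.6,100, -6.4,-3,1.3,-43.6,100, -6.4,-3,1.3,-43.6,100, -6.4,-3,1.3,-43.6,100]'
python3 - <<'E'
from h import *
T=snap("wrist","w3"); print(np.round(T,3),yaw(T), monitor.read_state()["q"])
u,v=proj("wrist",[.588,.009,.07],T).astype(int); print(u,v); crop("w3","w3c",(u-75,v-75,u+75,v+75))
E
```

```text
time: 4.38
position: [0.5851, 0.0111, 0.3203]
tcp_rot: [-1.365, 0.926, -0.926]
ft_force: [-1.0, 0.0, 0.1]
width: 0.0851
[[ 0.369  0.     0.929  0.585]
 [-0.929  0.     0.369  0.011]
 [ 0.    -1.     0.     0.32 ]
 [ 0.     0.     0.     1.   ]] 21.662894341838125 [-1.87301723e-01  1.41346120e-01  1.44188881e+00 -2.99714599e-05
  1.55833282e+00 -5.65856632e-01]
257 159
```

View pics/w3c.png

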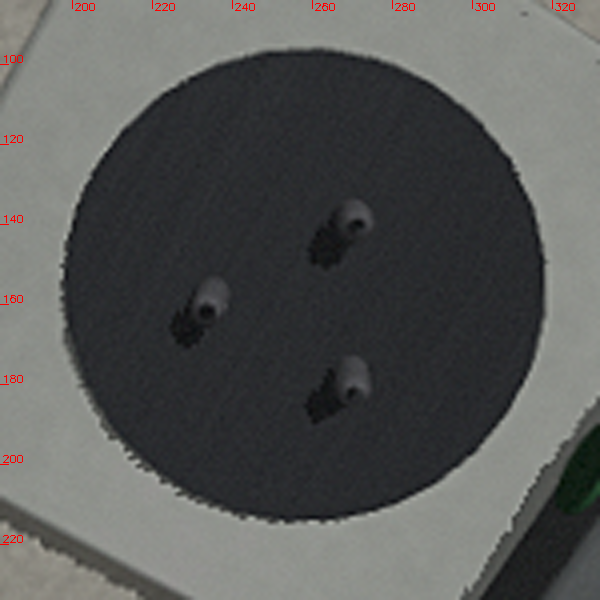

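View pics/w3.png

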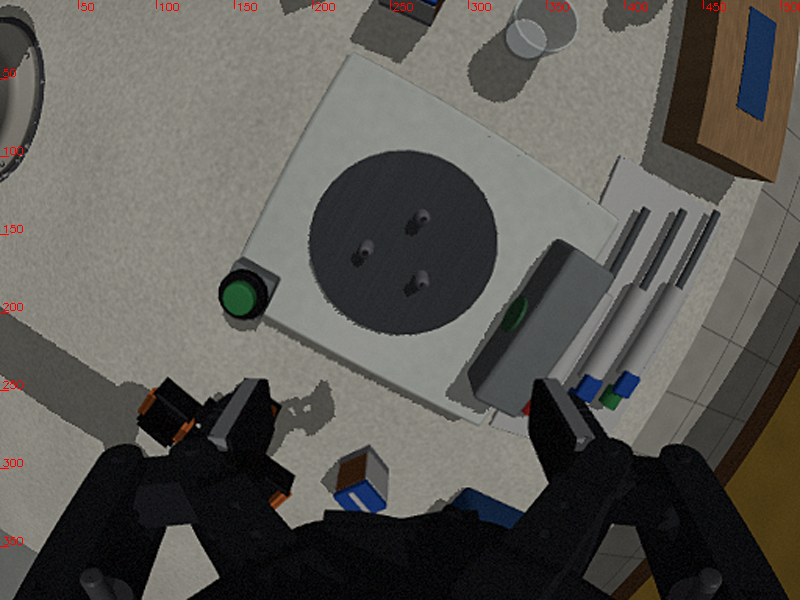

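Run:
```python
from h import *
T=np.load("pics/w3.npz")["T"];T2=np.load("pics/w2.npz")["T"]
P=np.array([onz("wrist",182+a/4,84+b/4,.088,T) for a,b in [(358,222),(206,311),(352,393)]])
c=P.mean(0);d=P-c; print("studs",c.round(4),np.round(np.linalg.norm(d[:,:2],axis=1)*1000,1),np.degrees(np.arctan2(d[:,1],d[:,0])).round(1))
crop("w3","w3d",(130,160,180,210))
go(.4678,-.3145,.14,-21.5)
```

```text
studs [0.5883 0.0099 0.088 ] [33.  32.1 32. ] [  81.3 -157.5  -39.6]
shift cm [ 25.92  18.03 -22.94] turn 43.2 | alt -136.8 q6 -0.57 q1 -0.19 t 4.425
```

View pics/w3d.png

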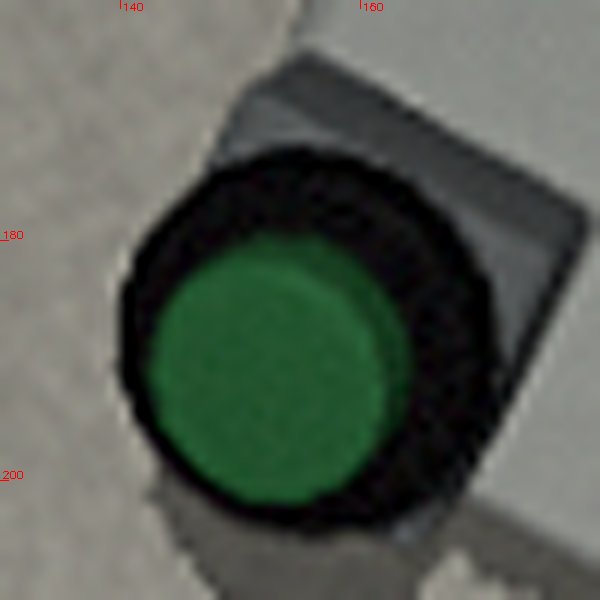

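```bash
python3 -m creep '[25.9,18,-22.9,43.2,60, 25.9,18,-22.9,43.2,60, 25.9,18,-22.9,43.2,60, 25.9,18,-22.9,43.2,60, 25.9,18,-22.9,43.2,60, 25.9,18,-22.9,43.2,60, 25.9,18,-22.9,43.2,60, 25.9,18,-22.9,43.2,60, 25.9,18,-22.9,43.2,60, 25.9,18,-22.9,43.2,60]'
python3 - <<'E'
from h import *
go(.4678,-.3145,.053,-21.4)
T2=np.load("pics/w2.npz")["T"];T3=np.load("pics/w3.npz")["T"]
A=np.zeros((3,3));b=np.zeros(3)
for T,u,v in [(T2,207,215.7),(T3,152.3,191.8)]:
    o,d=ray("wrist",u,v,T); d/=np.linalg.norm(d); M=np.eye(3)-np.outer(d,d); A+=M;b+=M@o
print(np.linalg.solve(A,b))
for z in (.075,.08,.085): print(onz("wrist",207,215.7,z,T2),onz("wrist",152.3,191.8,z,T3))
E
```

```text
time: 5.68
position: [0.4697, -0.3133, 0.1414]
tcp_rot: [-1.009, 1.476, -1.479]
ft_force: [0.3, -0.5, 0.6]
width: 0.0513
shift cm [ 0.17  8.84 -0.15] turn 0.1 | alt -179.9 q6 -0.43 q1 -0.8 t 5.675
[ 0.46903162 -0.07970185  0.095026  ]
[ 0.46232392 -0.08619646  0.075     ] [ 0.46452398 -0.08827679  0.075     ]
[ 0.46393177 -0.08462305  0.08      ] [ 0.46571378 -0.08608393  0.08      ]
[ 0.46553961 -0.08304963  0.085     ] [ 0.46690359 -0.08389107  0.085     ]
```

```bash
python3 -m creep '[0,4,0,0,60, 0.1,8.8,-0.1,0,60, 0.1,8.8,-0.1,0,60, 0.1,8.8,-0.1,0,60]'
python3 - <<'E'
from h import *
T=snap("wrist","w4"); go(.4678,-.3145,.053,-21.4)
E
```

```text
time: 6.18
position: [0.4686, -0.3153, 0.0544]
tcp_rot: [-1.008, 1.476, -1.481]
ft_force: [-0.5, -0.7, -0.3]
width: 0.0513
shift cm [-0.08  0.2  -0.16] turn 0.0 | alt -180.0 q6 -0.43 q1 -0.81 t 6.225
```

View pics/w4.png

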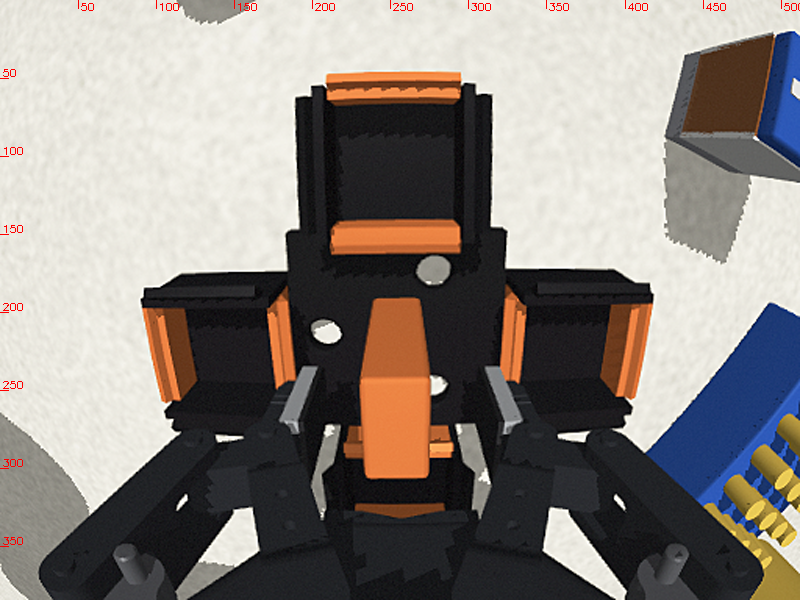

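```bash
python3 -m creep '[-0.1,0.2,-0.1,0,0, -0.1,0.2,-0.1,0,0, -0.1,0.2,-0.1,0,0, -0.1,0.2,-0.1,0,0, -0.1,-6,-0.1,0,0, -0.1,-12,-0.1,0,0, -0.1,-14,-0.1,0,0,-0.1,-14,-0.1,0,0]'
python3 - <<'E'
from h import *
T=snap("wrist","w5"); print(pose().round(4),yaw(T))
go(.5883,.0097,.20,21.8+.0)
E
```

```text
time: 7.22
position: [0.4671, -0.3139, 0.1934]
tcp_rot: [-1.008, 1.477, -1.481]
ft_force: [-0.3, 0.3, -5.2]
width: 0.0194
[[-3.652e-01 -1.100e-03  9.309e-01  4.662e-01]
 [-9.309e-01  1.000e-03 -3.652e-01 -3.130e-01]
 [-6.000e-04 -1.000e+00 -1.400e-03  1.913e-01]
 [ 0.000e+00  0.000e+00  0.000e+00  1.000e+00]] -21.421351428800207
shift cm [-34.5   -0.85  -0.42] turn -43.2 | alt 136.8 q6 -0.43 q1 -0.81 t 7.275
```

View pics/w5.png

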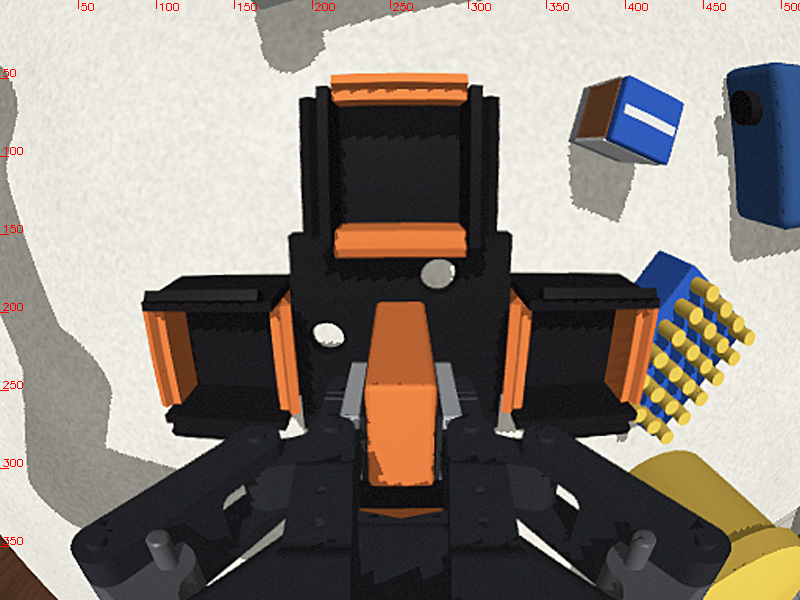

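Run:
```python
from h import *
crop("w5","w5c",(180,140,300,230))
```

```text
(no output)
```

View pics/w5c.png

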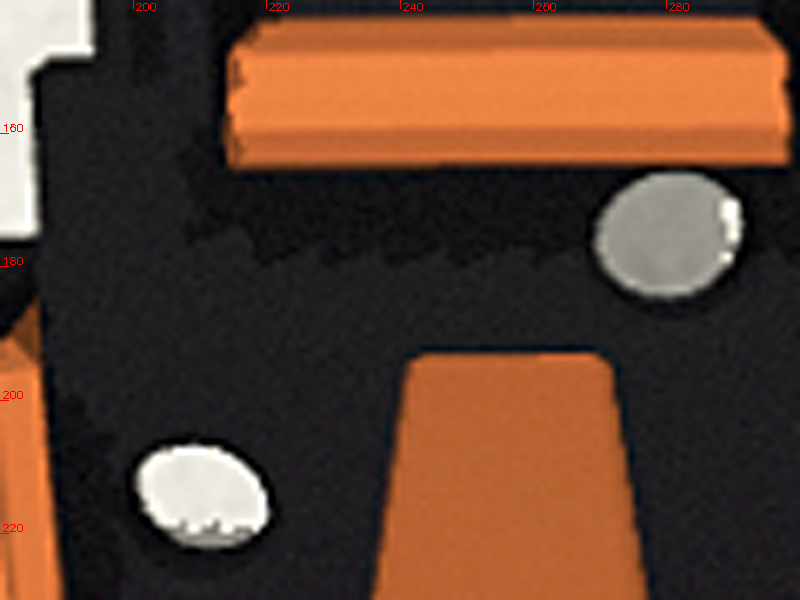

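Run:
```python
from h import *
T=np.load("pics/w5.npz")["T"]
for g in (.051,.053,.055):
  zb=T[2,3]-g+.005
  a=onz("wrist",210.45,214.4,zb,T);b=onz("wrist",280.2,175.4,zb,T)
  d=(b-a)[:2]; print(g,"len",np.linalg.norm(d)*1e3,"exp",np.hypot(27.71,48)); th=np.arctan2(d[1],d[0])-np.arctan2(-48,27.71)
  Rm=np.array([[np.cos(th),-np.sin(th)],[np.sin(th),np.cos(th)]]); c=((a+b)/2)[:2]-Rm@np.array([.01386,.008])
  print("yaw",np.degrees(th),"centre-TCP in tool",(T[:3,:3].T@np.r_[c-T[:2,3],0]*1000).round(2))
```

```text
0.051 len 55.01107869978488 exp 55.424219435189165
yaw 68.8953108674339 centre-TCP in tool [0.43 0.   0.32]
0.053 len 55.5921853688709 exp 55.424219435189165
yaw 68.89531086743392 centre-TCP in tool [1.1  0.   0.24]
0.055 len 56.17329203795682 exp 55.424219435189165
yaw 68.89531086743393 centre-TCP in tool [1.77 0.   0.16]
```

```bash
python3 - <<'E'
from h import *
go(.5881,.0102,.185,21.6)
E
python3 -m creep '[-34.5,0.6,-0.4,-43,0, -34.5,0.6,-0.4,-43,0, -34.5,0.6,-0.4,-43,0, -34.5,0.6,-0.4,-43,0, -34.5,0.6,-0.4,-43,0, -34.5,0.6,-0.4,-43,0, -34.5,0.6,-0.4,-43,0, -34.5,0.6,-0.4,-43,0, -34.5,0.6,-0.4,-43,0, -34.5,0.6,-0.4,-43,0, -34.5,0.6,-0.4,-43,0]'
python3 - <<'E'
from h import *
T=snap("wrist","w6"); print(pose().round(4),yaw(T))
go(.5881,.0102,.151,21.6)
E
```

```text
shift cm [-34.54   0.65  -0.46] turn -43.0 | alt 137.0 q6 -0.43 q1 -0.81 t 7.275
time: 8.65
position: [0.5889, 0.0086, 0.1864]
tcp_rot: [-1.364, 0.928, -0.928]
ft_force: [-0.0, -0.1, -4.4]
width: 0.0193
[[ 3.672e-01  2.000e-04  9.301e-01  5.890e-01]
 [-9.301e-01 -1.000e-04  3.672e-01  8.800e-03]
 [ 1.000e-04 -1.000e+00  2.000e-04  1.864e-01]
 [ 0.000e+00  0.000e+00  0.000e+00  1.000e+00]] 21.528870073798995
shift cm [-0.17  3.54 -0.03] turn -0.1 | alt 179.9 q6 -0.57 q1 -0.19 t 8.7
```

View pics/w6.png

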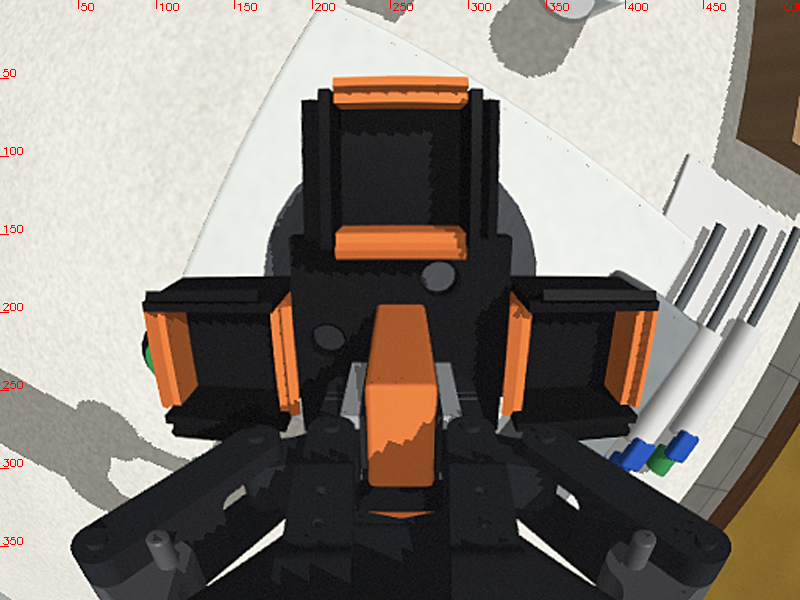

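```bash
python3 -m creep '[-0.16,1.5,0,0,0, -0.16,3.3,0,0,0, -0.16,3.3,0,0,0, -0.16,3.3,0,0,0, -0.16,3.3,0,0,0]'
python3 - <<'E'
from h import *
go(.5881,.0102,.131,21.6); T=snap("wrist","w7",(170,130,310,235))
E
```

```text
time: 9.32
position: [0.589, 0.0106, 0.154]
tcp_rot: [-1.364, 0.926, -0.928]
ft_force: [0.8, 0.1, -4.0]
width: 0.0194
shift cm [ 0.   2.3 -0.1] turn -0.0 | alt 180.0 q6 -0.56 q1 -0.19 t 9.325
```

View pics/w7.png

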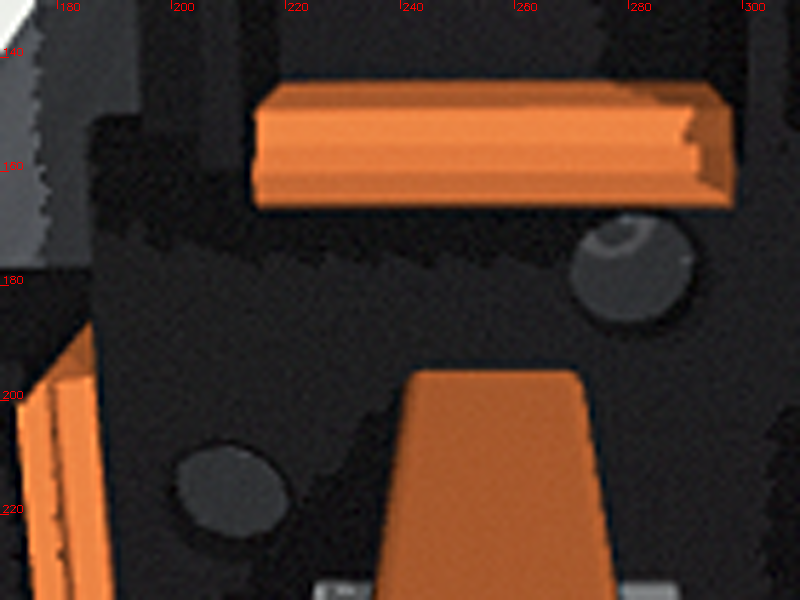

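Run:
```python
from h import *
T=np.load("pics/w7.npz")["T"]
for a in (81.6,201.6):
  r=np.radians(a); p=np.array([.5883+.032*np.cos(r),.0097+.032*np.sin(r),.088]); print(a,proj("wrist",p,T))
print(T.round(4),yaw(T))
for u,v in [(277.6,170.6)]: print(onz("wrist",u,v,.088,T)-.032*np.array([np.cos(np.radians(81.6)),np.sin(np.radians(81.6)),0]))
# hole actual
zb=T[2,3]-.053+.005
a=onz("wrist",170+229/5.714,130+491/5.714,zb,T);b=onz("wrist",170+632/5.714,130+270/5.714,zb,T)
d=(b-a)[:2]; th=np.arctan2(d[1],d[0])-np.arctan2(-48,27.71)
Rm=np.array([[np.cos(th),-np.sin(th)],[np.sin(th),np.cos(th)]]); c=((a+b)/2)[:2]-Rm@np.array([.01386,.008]); print("carrier",c,np.degrees(th),np.linalg.norm(d))
```

```text
81.6 [277.16757401 168.74768441]
201.6 [212.78309341 204.6585759 ]
[[ 3.679e-01  1.400e-03  9.299e-01  5.890e-01]
 [-9.299e-01 -3.000e-04  3.679e-01  1.060e-02]
 [ 8.000e-04 -1.000e+00  1.200e-03  1.540e-01]
 [ 0.000e+00  0.000e+00  0.000e+00  1.000e+00]] 21.586689545810554
[0.5891241  0.00854092 0.088     ]
carrier [0.58961113 0.00840073] 111.48010300354166 0.05607858685367951
```

```bash
python3 -m creep '[0,0.8,-0.05,0,0, 0,1.5,-0.05,0,0, 0,2,-0.05,0,0]'
python3 - <<'E'
from h import *
s=monitor.read_state(); print(s["position"],s["ft_force"],s["ft_torque"]);T=snap("wrist","w8",(170,130,310,235))
E
```

```text
time: 9.75
position: [0.5875, 0.0106, 0.1323]
tcp_rot: [-1.365, 0.928, -0.927]
ft_force: [0.3, -0.2, -3.7]
width: 0.0194
[0.5874844  0.01059225 0.13232033] [ 0.32056923 -0.17251078 -3.66845714] [-0.01819273  0.02743633  0.01649916]
```

View pics/w8.png

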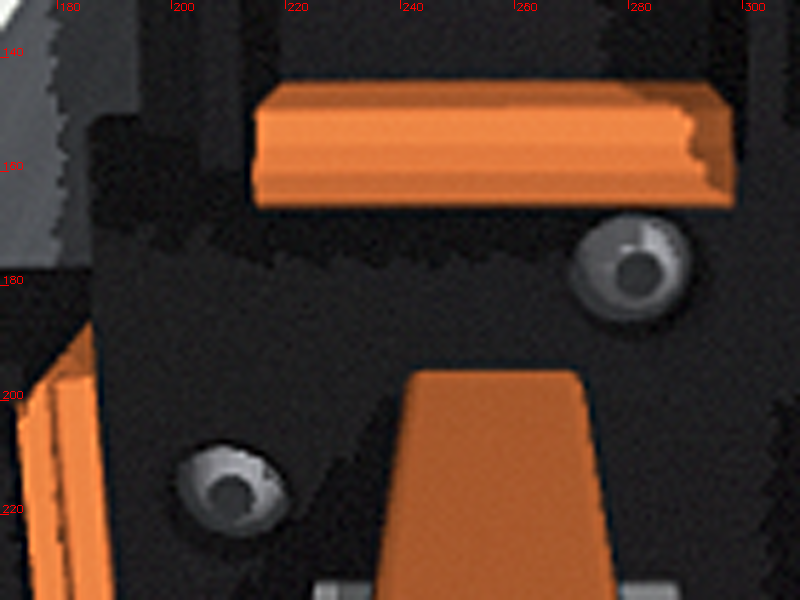

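```bash
python3 -m creep '[0,0.7,0,0,0, 0,1.4,0,0,0, 0,1.9,0,0,0, 0,1.9,0,0,0]'
python3 - <<'E'
from h import *
s=monitor.read_state(); print(s["position"],s["ft_force"],s["ft_torque"])
E
```

```text
time: 10.3
position: [0.5875, 0.0106, 0.1136]
tcp_rot: [-1.365, 0.928, -0.927]
ft_force: [-0.0, -0.2, -3.6]
width: 0.0189
[0.58751528 0.01056546 0.11362435] [-0.03181555 -0.15357945 -3.58691422] [ 0.00589778  0.03597818 -0.00817359]
```

Free; lower a little more, to contact, then release.

```bash
python3 -m creep '[0,0.15,0,0,0, 0,0.3,0,0,0, 0,0.3,0,0,0]'
```

```text
time: 10.68
position: [0.5879, 0.0105, 0.1113]
tcp_rot: [-1.364, 0.927, -0.927]
ft_force: [0.4, 0.9, -5.0]
width: 0.019
```

```bash
python3 -m creep '[0,0,0,0,60, 0,0,0,0,60, 0,0,0,0,60, 0,-6,0,0,60, 0,-12,0,0,60, 0,-17,0,0,60, 0,-17,0,0,100, 0,-17,0,0,100, 0,-17,0,0,100]'
python3 - <<'E'
from h import *
s=monitor.read_state(); print(s["position"],s["ft_force"])
T=snap("wrist","w9"); snap("side","s9"); crop("s9","s9",(150,80,400,300))
E
```

```text
time: 11.8
position: [0.587, 0.0107, 0.2791]
tcp_rot: [-1.366, 0.931, -0.925]
ft_force: [0.1, 0.1, 0.1]
width: 0.0857
[0.58698783 0.0106549  0.2791278 ] [0.11507246 0.05191725 0.13242751]
```

View pics/w9.png

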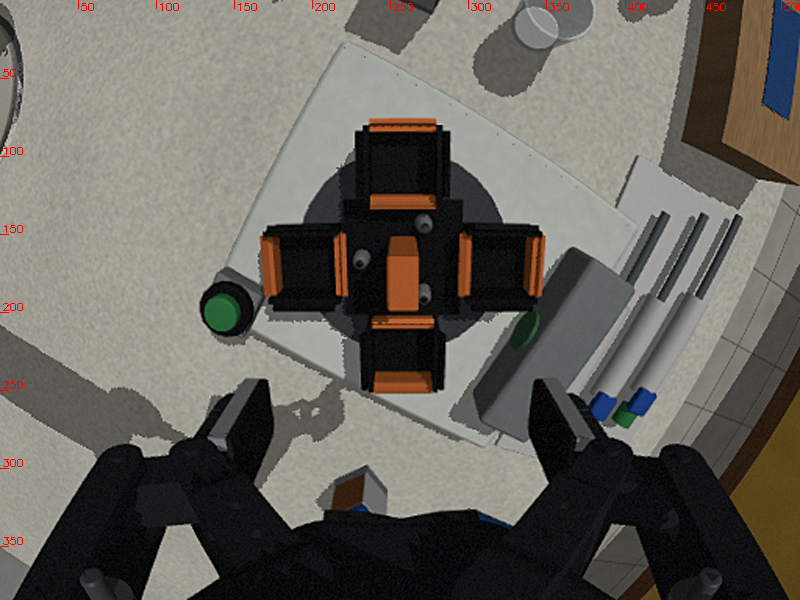

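View pics/s9.png

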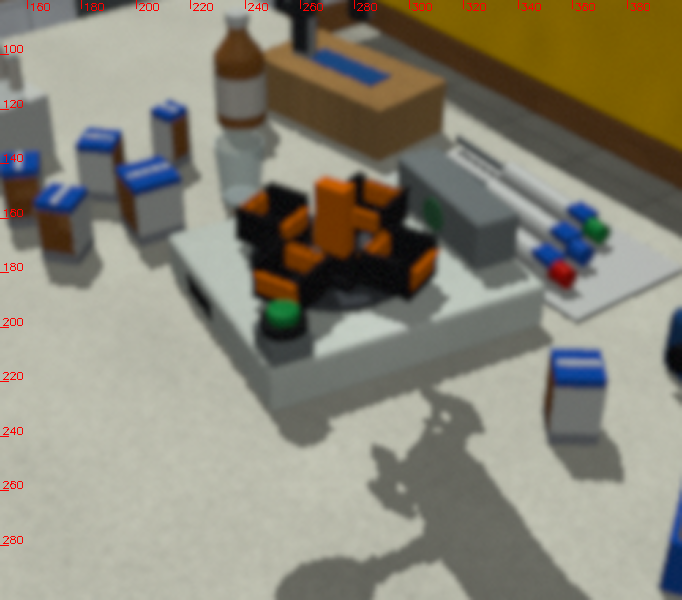

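Run:
```python
from h import *
go(.48,.31,.29,21.6)
```

```text
shift cm [-31.78  -1.     1.04] turn -0.0 | alt 180.0 q6 -0.56 q1 -0.19 t 11.9
```

```bash
python3 -m creep '[-31.8,-1,1,0,70, -31.8,-1,1,0,70, -31.8,-1,1,0,70, -31.8,-1,1,0,70, -31.8,-1,1,0,70, -31.8,-1,1,0,70, -31.8,-1,1,0,70, -31.8,-1,1,0,70, -31.8,-1,1,0,70]'
python3 - <<'E'
from h import *
s=monitor.read_state(); print(s["position"],s["ft_force"],s["joint_velocities"].round(3))
T=snap("wrist","w10")
E
```

```text
time: 13.02
position: [0.4809, 0.3086, 0.2911]
tcp_rot: [-1.364, 0.929, -0.929]
ft_force: [0.5, 0.3, 0.9]
width: 0.0599
[0.48089563 0.30861822 0.29110737] [0.47781646 0.27261181 0.89933511] [ 0.006 -0.    -0.003  0.002  0.     0.   ]
```

View pics/w10.png

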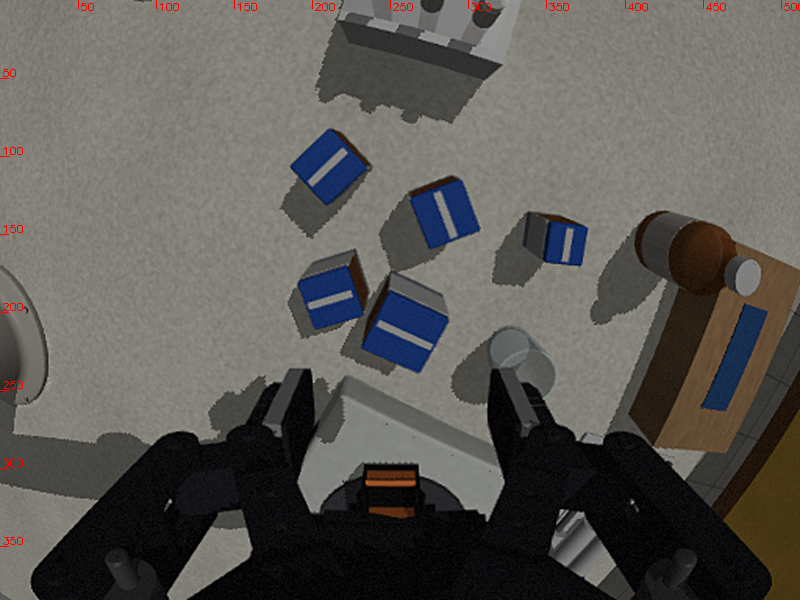

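Run:
```python
from h import *
crop("w10","w10a",(180,75,310,172))
crop("w10","w10b",(180,155,300,245))
```

```text
(no output)
```

View pics/w10a.png

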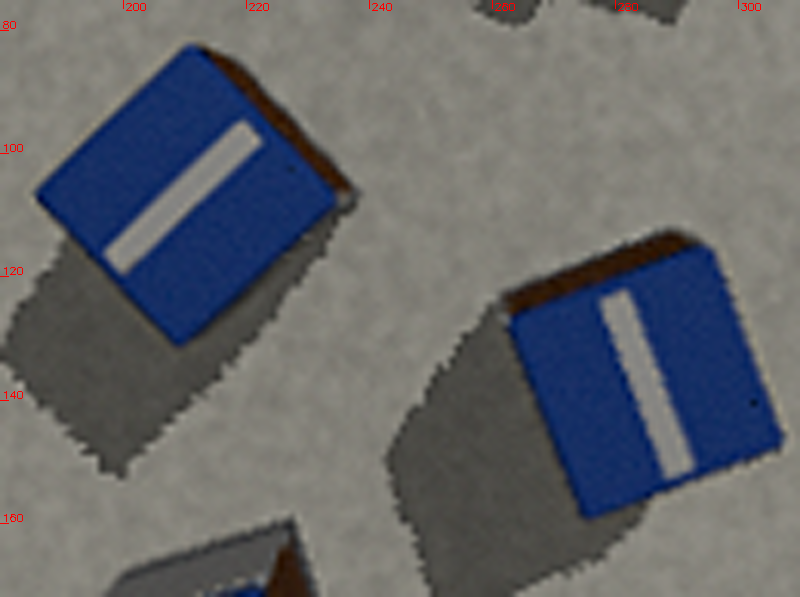

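View pics/w10b.png

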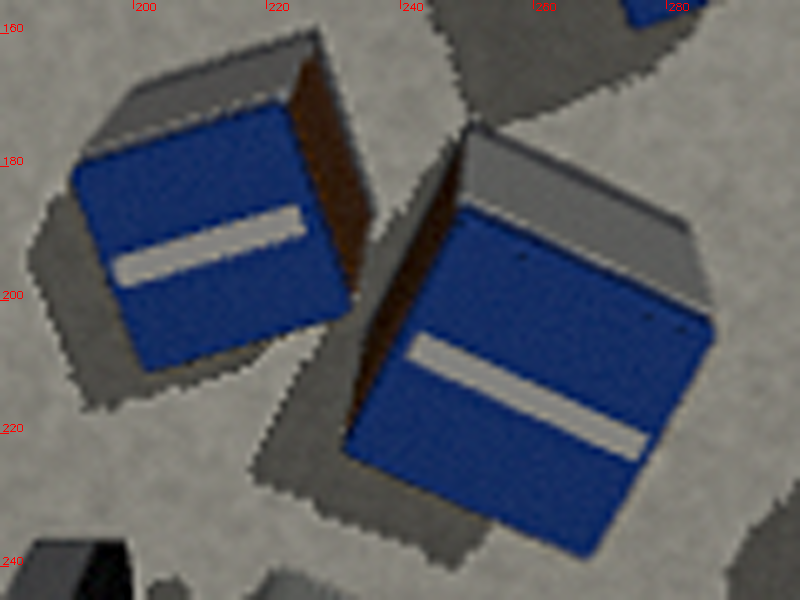

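Run:
```python
from h import *
T=np.load("pics/w10.npz")["T"]
a=lambda l:[(180+x/6.154,75+y/6.154) for x,y in l]; b=lambda l:[(180+x/6.667,155+y/6.667) for x,y in l]
print("B");quad("wrist",a([(37,193),(195,45),(337,202),(180,346)]),.075,T)
print("C");quad("wrist",a([(510,310),(587,517),(783,436),(708,247)]),.075,T)
print("A");quad("wrist",b([(73,180),(283,100),(352,300),(150,372)]),.075,T)
print("W");quad("wrist",b([(462,205),(714,330),(588,557),(345,448)]),.075,T)
c=np.array([.5883,.0097])
for i,az in enumerate([111.6,201.6,291.6,21.6]): print("well",i,c+.074*np.array([np.cos(np.radians(az)),np.sin(np.radians(az))]),az)
```

```text
B
c [0.4039 0.3524 0.075 ] sides [42.8 41.9 42.2 42.2] edge yaws [  62.7  -27.6 -116.9  153.2]
C
c [0.5016 0.3515 0.075 ] sides [44.4 42.7 40.8 40.9] edge yaws [ -47.9   44.8  134.6 -140.1]
A
c [0.4416 0.2532 0.075 ] sides [44.  41.4 43.2 41.4] edge yaws [  42.   -51.6 -138.   129.6]
W
c [0.5089 0.2469 0.075 ] sides [54.8 54.4 54.1 55.4] edge yaws [ -6.  -94.4 175.1  86.3]
well 0 [0.56105878 0.07850346] 111.6
well 1 [ 0.51949654 -0.01754122] 201.6
well 2 [ 0.61554122 -0.05910346] 291.6
well 3 [0.65710346 0.03694122] 21.6
```

Run:
```python
from h import *
go(.4039,.3524,.12,-27.1)
```

```text
shift cm [-6.88 17.12 -5.56] turn 48.6 | alt -131.4 q6 -0.02 q1 0.36 t 13.075
```

```bash
python3 -m creep '[-6.9,17.1,-5.6,48.6,70, -6.9,17.1,-5.6,48.6,70, -6.9,17.1,-5.6,48.6,70, -6.9,17.1,-5.6,48.6,70, -6.9,17.1,-5.6,48.6,70, -6.9,17.1,-5.6,48.6,70, -6.9,17.1,-5.6,48.6,70, -6.9,17.1,-5.6,48.6,70]'
python3 - <<'E'
from h import *
go(.4039,.3524,.042,-27.1)
T=snap("wrist","w11");
E
```

```text
time: 14.08
position: [0.4031, 0.3534, 0.1205]
tcp_rot: [-0.948, 1.547, -1.547]
ft_force: [-0.4, 0.2, 0.7]
width: 0.0598
shift cm [0.05 7.85 0.11] turn 0.1 | alt -179.9 q6 0.97 q1 0.49 t 14.075
```

View pics/w11.png

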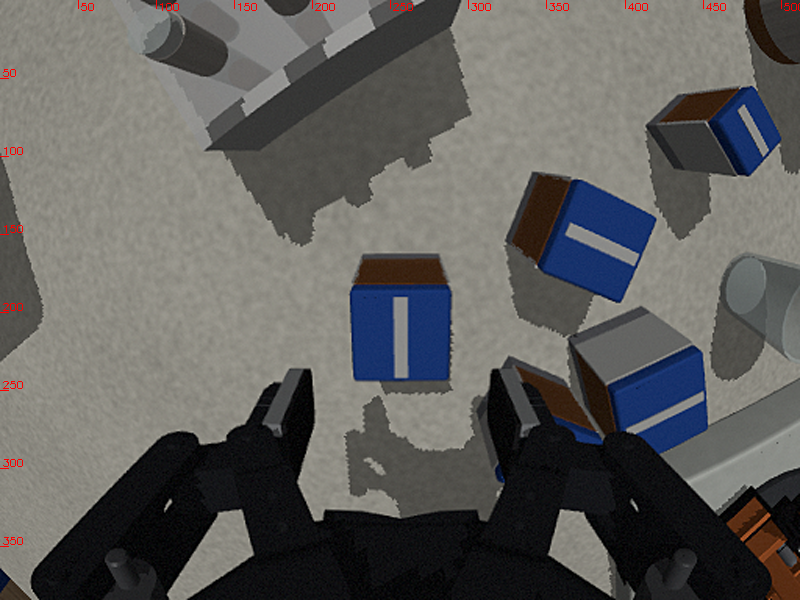

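```bash
python3 - <<'E'
from h import *
T=np.load("pics/w11.npz")["T"]; k=1.5625
P=quad("wrist",[(351/k,287/k),(353/k,381/k),(450/k,380/k),(449/k,287/k)],.075,T); print(T.round(4)[:3,3])
print((T[:3,:3].T@(P.mean(0)-T[:3,3])*100).round(2))
E
python3 -m creep '[0.05,4,0.1,0,70, 0.05,7.8,0.1,0,70, 0.05,7.8,0.1,0,70, 0.05,7.8,0.1,0,70]'
```

```text
c [0.4032 0.3528 0.075 ] sides [44.8 44.5 44.4 41.7] edge yaws [-117.9  -26.3   65.7  153. ]
[0.4031 0.3534 0.1205]
[0.05 4.55 0.03]
time: 14.62
position: [0.4045, 0.3531, 0.0438]
tcp_rot: [-0.946, 1.547, -1.547]
ft_force: [0.3, 0.6, 0.6]
width: 0.0599
```

```bash
python3 -m creep '[0,0.15,0,0,0, 0,0.15,0,0,0, 0,0.15,0,0,0, 0,0.15,0,0,0, 0,-6,0,0,0, 0,-12,0,0,0, 0,-16,0,0,0, 0,-16,0,0,0]'
python3 - <<'E'
from h import *
T=snap("wrist","w12",(150,100,350,250)); print(T.round(4),yaw(T))
go(.5611,.0785,.20,21.6)
E
```

```text
time: 15.62
position: [0.4061, 0.354, 0.2077]
tcp_rot: [-0.937, 1.544, -1.545]
ft_force: [0.1, 0.3, -3.1]
width: 0.0433
[[-0.454   0.0092  0.8909  0.4061]
 [-0.8909  0.0049 -0.4541  0.354 ]
 [-0.0085 -0.9999  0.0059  0.2077]
 [ 0.      0.      0.      1.    ]] -27.007542994760055
shift cm [17.36  0.46 26.42] turn -48.6 | alt 131.4 q6 0.96 q1 0.49 t 15.675
```

View pics/w12.png

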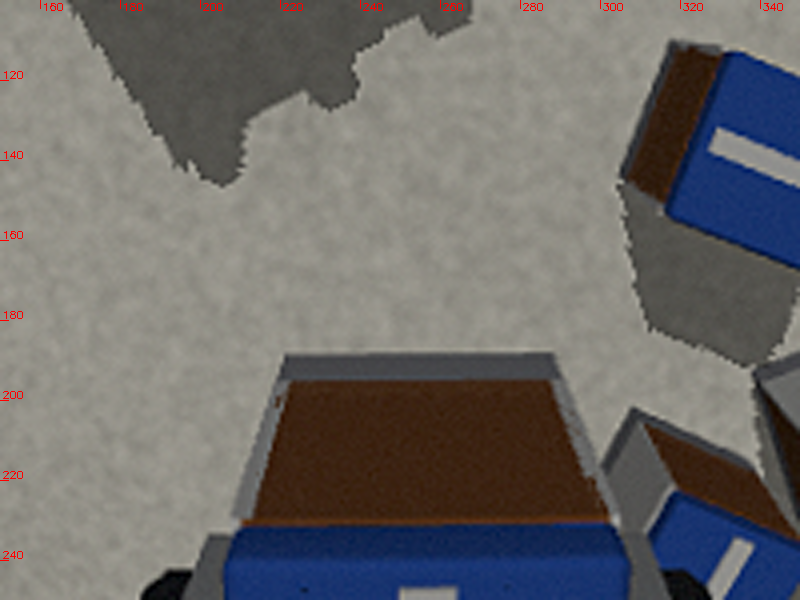

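```bash
cat >> h.py <<'E'
def held(T,pts,below):
    """pts: left,right pixel of the bottom front edge of held cell; prints edge in tool coords (cm): centre = x+2.2"""
    P=np.array([onz("wrist",u,v,T[2,3]-below,T) for u,v in pts]); Q=(P-T[:3,3])@T[:3,:3]*100
    print("len mm",np.linalg.norm(P[0]-P[1])*1000,"cell centre x,z cm",(Q[:,0].mean()+2.2).round(2),Q[:,2].mean().round(2),"skew deg",np.degrees(np.arctan2(Q[1,0]-Q[0,0],Q[1,2]-Q[0,2])).round(1))
E
python3 - <<'E'
from h import *
T=np.load("pics/w12.npz")["T"]
for b in (.040,.042,.044): held(T,[(221.25,188.3),(288.75,188.3)],b)
T2=pose();print(T2.round(4))
E
```

```text
len mm 43.782783678686584 cell centre x,z cm 0.18 -0.07 skew deg 0.1
len mm 44.25851786078922 cell centre x,z cm 0.24 -0.07 skew deg 0.1
len mm 44.734252042891875 cell centre x,z cm 0.3 -0.07 skew deg 0.1
[[-0.4541  0.0042  0.8909  0.4045]
 [-0.8909  0.0022 -0.4541  0.3531]
 [-0.0038 -1.      0.0027  0.2046]
 [ 0.      0.      0.      1.    ]]
```

Run:
```python
from h import *
go(.5607,.0796,.165,21.6)
```

```text
shift cm [17.29  3.96 26.33] turn -48.6 | alt 131.4 q6 0.96 q1 0.49 t 15.675
```

```bash
python3 -m creep '[17.3,0,26.3,-48.6,0, 17.3,0,26.3,-48.6,0, 17.3,0,26.3,-48.6,0, 17.3,0,26.3,-48.6,0, 17.3,0,26.3,-48.6,0, 17.3,0,26.3,-48.6,0, 17.3,0,26.3,-48.6,0, 17.3,4,26.3,-48.6,0, 17.3,4,26.3,-48.6,0, 17.3,4,26.3,-48.6,0]'
python3 - <<'E'
from h import *
T=snap("wrist","w13"); print(T.round(4),yaw(T))
go(.5607,.0796,.11,21.6)
E
```

```text
time: 16.92
position: [0.5589, 0.0798, 0.1627]
tcp_rot: [-1.365, 0.927, -0.926]
ft_force: [0.1, -0.3, -1.2]
width: 0.0432
[[ 3.688e-01 -3.000e-04  9.295e-01  5.589e-01]
 [-9.295e-01  2.000e-04  3.688e-01  7.980e-02]
 [-3.000e-04 -1.000e+00 -3.000e-04  1.627e-01]
 [ 0.000e+00  0.000e+00  0.000e+00  1.000e+00]] 21.642677469033487
shift cm [0.04 5.35 0.09] turn 0.0 | alt -180.0 q6 -0.45 q1 -0.07 t 16.975
```

View pics/w13.png

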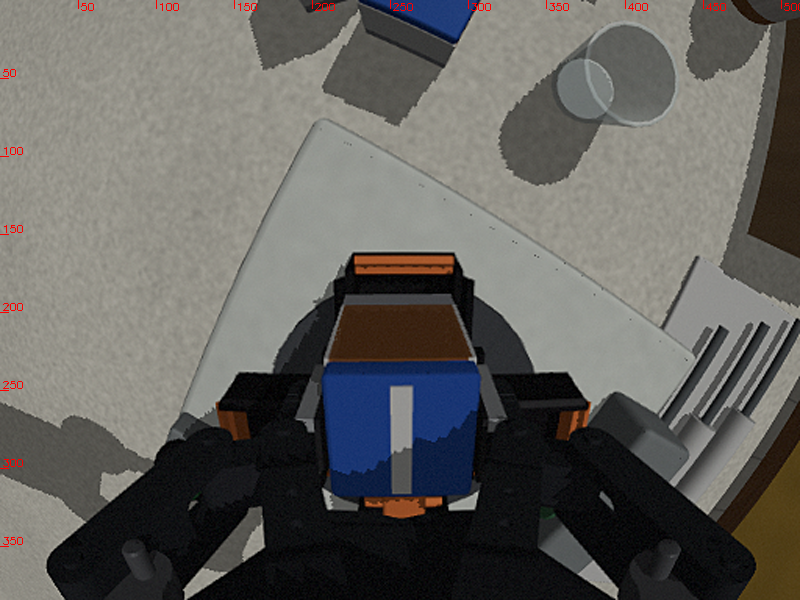

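Run:
```python
from h import *
crop("w13","w13c",(200,150,320,240))
```

```text
(no output)
```

View pics/w13c.png

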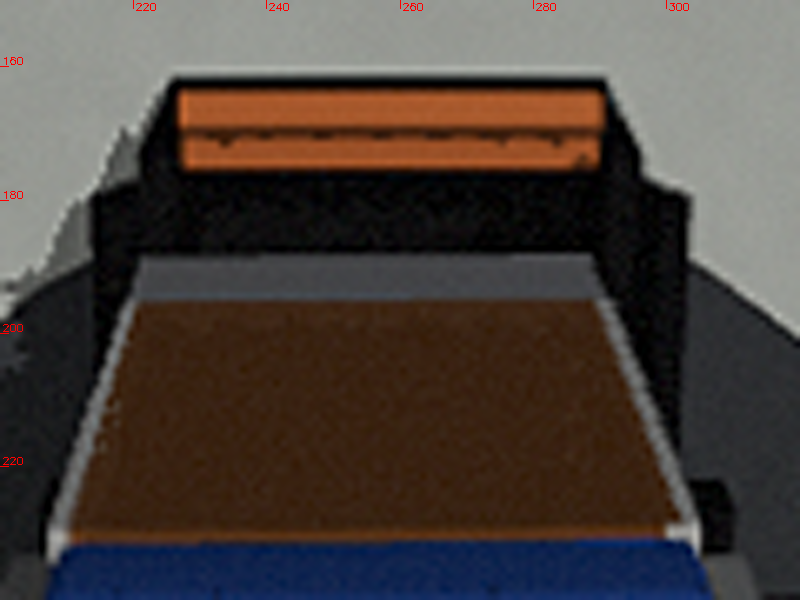

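Run:
```python
from h import *
T=np.load("pics/w13.npz")["T"]
for b in (.042,): held(T,[(221,187.95),(289.1,187.95)],b)
for v in (88,170):
 P=np.array([onz("wrist",200+x/6.667,150+v/6.667,.092 if v==88 else .092,T) for x in (179,603)]); print(P.round(4),P.mean(0),((P-T[:3,3])@T[:3,:3]*1000).round(1))
r=P=None
az=np.radians(111.6)
w=np.array([.56106,.0785,.068]); print("well in tool mm",((w-T[:3,3])@T[:3,:3]*1000).round(1))
```

```text
len mm 44.5968567986496 cell centre x,z cm 0.2 -0.1 skew deg -0.0
[[0.5273 0.0999 0.092 ]
 [0.571  0.1172 0.092 ]] [0.54913329 0.10857348 0.092     ] [[-30.3  70.7 -21.9]
 [-30.3  70.7  25.1]]
[[0.5306 0.0911 0.092 ]
 [0.5747 0.1086 0.092 ]] [0.55261686 0.09984975 0.092     ] [[-20.9  70.7 -22.1]
 [-20.9  70.7  25.3]]
well in tool mm [ 2.  94.7  1.6]
```

```bash
python3 -m creep '[0,1.5,0.1,0,0, 0,1.5,0.1,0,0, 0,1.5,0.1,0,0, 0,1.5,0.1,0,0]'
python3 - <<'E'
from h import *
T=snap("wrist","w14",(200,150,320,240)); print(T.round(4),yaw(T))
w=np.array([.56106,.0785,.068]); print("well in tool mm",((w-T[:3,3])@T[:3,:3]*1000).round(1))
E
```

```text
time: 17.48
position: [0.5604, 0.0793, 0.1477]
tcp_rot: [-1.364, 0.927, -0.928]
ft_force: [0.2, 0.1, -0.9]
width: 0.0432
[[ 3.678e-01  6.000e-04  9.299e-01  5.604e-01]
 [-9.299e-01 -0.000e+00  3.678e-01  7.930e-02]
 [ 3.000e-04 -1.000e+00  6.000e-04  1.477e-01]
 [ 0.000e+00  0.000e+00  0.000e+00  1.000e+00]] 21.57931237340281
well in tool mm [ 1.  79.7  0.3]
```

View pics/w14.png

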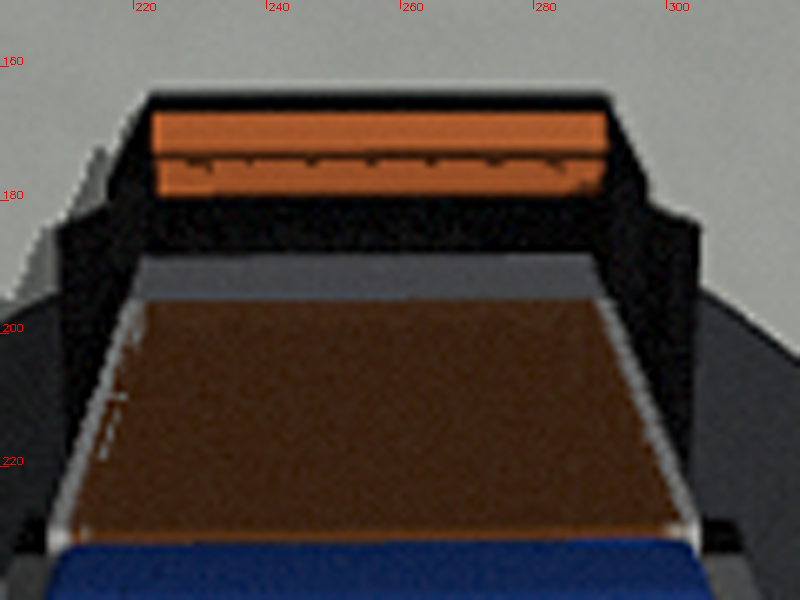

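```bash
python3 -m creep '[-0.1,0,0.1,0,0, -0.1,0.8,0.1,0,0, -0.1,1.6,0.1,0,0, -0.1,2.4,0.1,0,0, -0.1,2.4,0.1,0,0]'
```

```text
time: 18.15
position: [0.56, 0.0807, 0.1221]
tcp_rot: [-1.365, 0.929, -0.926]
ft_force: [-0.5, -0.3, -1.0]
width: 0.0431
```

```bash
python3 -m creep '[0,0.6,0,0,0, 0,1.1,0,0,0, 0,1.1,0,0,0]'
python3 - <<'E'
from h import *
T=snap("wrist","w15",(170,120,340,250)); print(T.round(4),monitor.read_state()["ft_force"])
E
```

```text
time: 18.52
position: [0.5605, 0.0806, 0.1119]
tcp_rot: [-1.365, 0.928, -0.927]
ft_force: [0.3, -0.1, -1.0]
width: 0.0431
[[ 3.678e-01 -6.000e-04  9.299e-01  5.605e-01]
 [-9.299e-01  0.000e+00  3.678e-01  8.060e-02]
 [-3.000e-04 -1.000e+00 -6.000e-04  1.119e-01]
 [ 0.000e+00  0.000e+00  0.000e+00  1.000e+00]] [ 0.01112796 -0.12713672 -1.79283599]
```

View pics/w15.png

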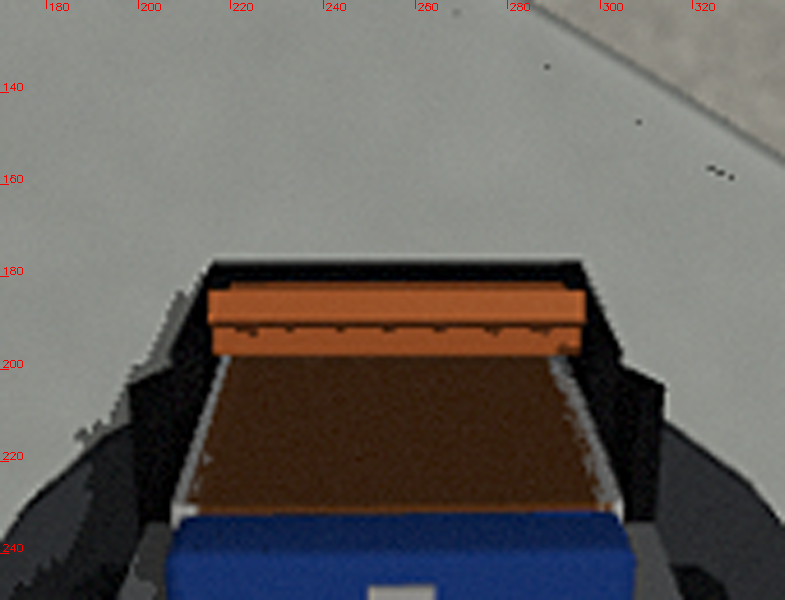

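```bash
python3 -m creep '[0,0.15,0,0,0, 0,0.15,0,0,0, 0,0.15,0,0,62, 0,0.15,0,0,62, 0,0.15,0,0,62, 0,-6,0,0,62, 0,-12,0,0,62, 0,-17,0,0,70, 0,-17,0,0,70, 0,-17,0,0,70]'
python3 - <<'E'
from h import *
T=snap("wrist","w16"); print(T.round(4),monitor.read_state()["ft_force"])
go(.485,.31,.25,21.6)
E
```

```text
time: 19.82
position: [0.5603, 0.0807, 0.2815]
tcp_rot: [-1.365, 0.928, -0.927]
ft_force: [0.4, -0.2, -0.3]
width: 0.0601
[[ 3.679e-01 -1.000e-03  9.299e-01  5.603e-01]
 [-9.299e-01  1.000e-04  3.679e-01  8.070e-02]
 [-4.000e-04 -1.000e+00 -9.000e-04  2.815e-01]
 [ 0.000e+00  0.000e+00  0.000e+00  1.000e+00]] [-0.19070724 -0.18072196 -0.62931614]
shift cm [-24.08   3.08   1.48] turn -0.0 | alt 180.0 q6 -0.45 q1 -0.07 t 19.875
```

View pics/w16.png

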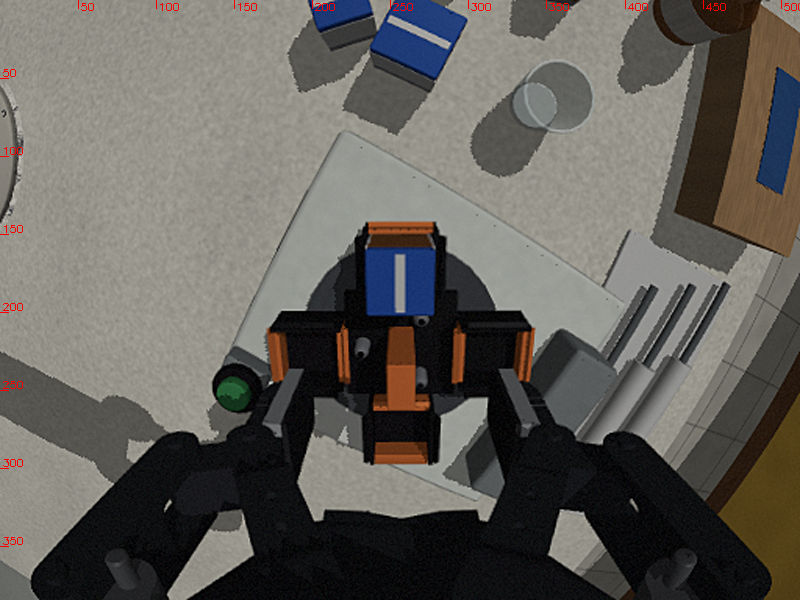

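Run:
```python
from h import *
go(.5016,.3515,.12,42.8)
```

```text
shift cm [-27.31  16.07   4.58] turn -21.2 | alt 158.8 q6 -0.45 q1 -0.07 t 19.875
```

```bash
python3 -m creep '[-27.3,8,4.6,-21.2,70, -27.3,8,4.6,-21.2,70, -27.3,8,4.6,-21.2,70, -27.3,16,4.6,-21.2,70, -27.3,16,4.6,-21.2,70, -27.3,16,4.6,-21.2,70, -27.3,16,4.6,-21.2,70, -27.3,16,4.6,-21.2,70]'
python3 - <<'E'
from h import *
T=snap("wrist","w17"); print(T.round(4),yaw(T))
go(.5016,.3515,.042,42.8)
E
```

```text
time: 20.88
position: [0.5047, 0.3507, 0.124]
tcp_rot: [-1.471, 0.643, -0.646]
ft_force: [0.4, -0.2, -0.2]
width: 0.0599
[[ 6.783e-01  2.700e-03  7.348e-01  5.047e-01]
 [-7.348e-01  6.000e-04  6.783e-01  3.507e-01]
 [ 1.400e-03 -1.000e+00  2.400e-03  1.240e-01]
 [ 0.000e+00  0.000e+00  0.000e+00  1.000e+00]] 42.71305539544111
shift cm [-0.29  8.24 -0.21] turn -0.1 | alt 179.9 q6 -0.33 q1 0.41 t 20.925
```

View pics/w17.png

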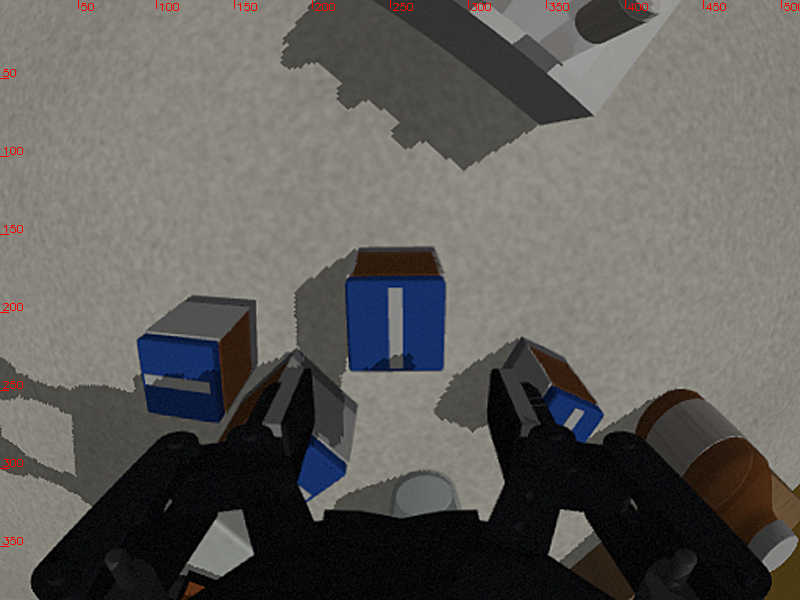

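```bash
python3 - <<'E'
from h import *
T=np.load("pics/w17.npz")["T"]; k=1.5625
P=quad("wrist",[(346/k,278/k),(350/k,371/k),(443/k,371/k),(445/k,278/k)],.075,T)
print(((P.mean(0)-T[:3,3])@T[:3,:3]*100).round(2))
E
python3 -m creep '[-0.3,4,-0.2,0,70, -0.3,4,-0.2,0,70]'
python3 - <<'E'
from h import *
go(.5016,.3515,.042,42.8)
E
```

```text
c [0.5013 0.3512 0.075 ] sides [44.5 43.  44.4 42.6] edge yaws [ -47.2   42.7  133.4 -137.3]
[-0.28  4.9  -0.23]
time: 21.18
position: [0.4981, 0.3505, 0.0807]
tcp_rot: [-1.477, 0.648, -0.643]
ft_force: [-0.1, 0.2, -1.0]
width: 0.0599
shift cm [0.17 3.86 0.34] turn -0.1 | alt 179.9 q6 -0.33 q1 0.42 t 21.175
```

```bash
python3 -m creep '[0.3,0,0.2,0,70, 0.3,0,0.2,0,70, 0.3,3.8,0.2,0,70, 0.3,3.8,0.2,0,70,0.3,3.8,0.2,0,70]'
python3 - <<'E'
from h import *
go(.5014,.3513,.042,42.8)
E
```

```text
time: 21.8
position: [0.5039, 0.3518, 0.0458]
tcp_rot: [-1.472, 0.643, -0.645]
ft_force: [0.3, -0.2, 0.0]
width: 0.0596
shift cm [-0.13  0.38 -0.22] turn -0.0 | alt 180.0 q6 -0.33 q1 0.41 t 21.8
```

```bash
python3 -m creep '[0,0,0,0,70, 0,0,0,0,70]'
python3 - <<'E'
from h import *
go(.5014,.3513,.042,42.8)
E
```

```text
time: 22.05
position: [0.5038, 0.3518, 0.0455]
tcp_rot: [-1.472, 0.643, -0.645]
ft_force: [0.3, -0.5, 0.4]
width: 0.0595
shift cm [-0.13  0.35 -0.21] turn -0.0 | alt 180.0 q6 -0.33 q1 0.41 t 22.05
```

```bash
python3 -m creep '[-0.1,0.3,-0.15,0,70, -0.1,0.3,-0.15,0,70, -0.1,0.3,-0.15,0,70]'
python3 - <<'E'
from h import *
go(.5014,.3513,.042,42.8)
E
```

```text
time: 22.42
position: [0.5011, 0.3511, 0.0412]
tcp_rot: [-1.473, 0.644, -0.644]
ft_force: [0.7, 1.1, 0.0]
width: 0.0598
shift cm [ 0.   -0.08  0.03] turn -0.0 | alt 180.0 q6 -0.33 q1 0.41 t 22.425
```

Aligned. Grip and lift, then to well 1.

```bash
python3 -m creep '[0,0,0,0,0, 0,0,0,0,0, 0,0,0,0,0, 0,0,0,0,0, 0,-6,0,0,0, 0,-12,0,0,0, 0,-16,0,0,0, 0,-16,0,0,0,0,-16,0,0,0]'
python3 - <<'E'
from h import *
T=snap("wrist","w18"); print(T.round(4),yaw(T))
go(.5195,-.0175,.20,111.6)
E
```

```text
time: 23.55
position: [0.5002, 0.3507, 0.1993]
tcp_rot: [-1.476, 0.646, -0.642]
ft_force: [0.0, -0.5, -1.2]
width: 0.0432
[[ 0.6792 -0.003   0.734   0.5002]
 [-0.734  -0.0013  0.6792  0.3507]
 [-0.0011 -1.     -0.0031  0.1993]
 [ 0.      0.      0.      1.    ]] 42.77991194943382
shift cm [ 28.35  -0.08 -23.55] turn -68.8 | alt 111.2 q6 -0.33 q1 0.41 t 23.6
```

View pics/w18.png

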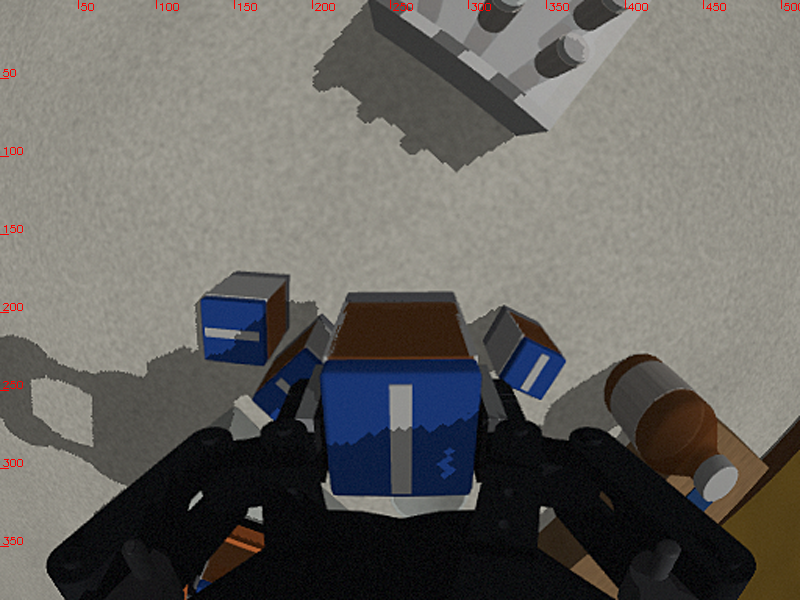

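```bash
python3 - <<'E'
from h import *
go(.5184,-.018,.20,111.6)
E
python3 -m creep '[28.3,0,-23.6,-68.8,0, 28.3,0,-23.6,-68.8,0, 28.3,0,-23.6,-68.8,0, 28.3,0,-23.6,-68.8,0, 28.3,0,-23.6,-68.8,0, 28.3,0,-23.6,-68.8,0, 28.3,0,-23.6,-68.8,0, 28.3,0,-23.6,-68.8,0, 28.3,0,-23.6,-68.8,0, 28.3,4.5,-23.6,-68.8,0, 28.3,4.5,-23.6,-68.8,0, 28.3,4.5,-23.6,-68.8,0]'
python3 - <<'E'
from h import *
T=snap("wrist","w19"); crop("w19","w19c",(200,150,320,240));print(T.round(4),yaw(T))
w=np.array([.5195,-.0175,.068]); print("well in tool mm",((w-T[:3,3])@T[:3,:3]*1000).round(1))
E
```

```text
shift cm [ 28.31  -0.08 -23.67] turn -68.8 | alt 111.2 q6 -0.33 q1 0.41 t 23.6
time: 25.1
position: [0.5206, -0.0162, 0.1572]
tcp_rot: [-1.551, -0.296, 0.296]
ft_force: [0.4, -1.1, -0.8]
width: 0.0434
[[ 9.297e-01  5.000e-04 -3.684e-01  5.206e-01]
 [ 3.684e-01 -0.000e+00  9.297e-01 -1.620e-02]
 [ 4.000e-04 -1.000e+00 -2.000e-04  1.572e-01]
 [ 0.000e+00  0.000e+00  0.000e+00  1.000e+00]] 111.61864852914627
well in tool mm [-1.6 89.2 -0.8]
```

View pics/w19c.png

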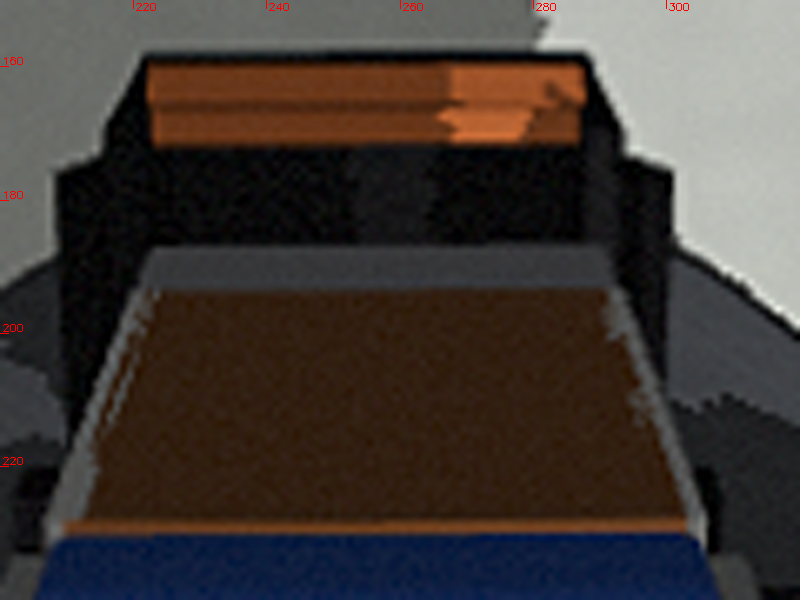

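```bash
cat >> h.py <<'E'
def rel(name,box,k,cell,sill,below):
    """cell,sill: crop px ((xl,xr),y) of foot bottom front edge and of sill outer-top edge (z .092, 32 mm out)."""
    T=np.load(f"pics/{name}.npz")["T"]
    def tl(e,z): return np.array([(onz("wrist",box[0]+x/k,box[1]+e[1]/k,z,T)-T[:3,3])@T[:3,:3]*1000 for x in e[0]])
    c=tl(cell,T[2,3]-below); s=tl(sill,.092)
    C=c.mean(0)+[22,0,0]; S=s.mean(0)+[32.2,0,0]
    print("cell x,z",C[[0,2]].round(1),"w",np.linalg.norm(c[1]-c[0]).round(1),"well x,z",S[[0,2]].round(1),"w",np.linalg.norm(s[1]-s[0]).round(1),"-> move mm x,z",(S-C)[[0,2]].round(1))
E
python3 - <<'E'
from h import *
rel("w13",(200,150),6.667,((140,594),253),((179,603),88),.0423)
rel("w19",(200,150),6.667,((152,610),244),((148,586),65),.0412)
E
```

```text
cell x,z [ 1.6 -1.1] w 44.7 well x,z [1.3 1.5] w 47.0 -> move mm x,z [-0.2  2.6]
cell x,z [0.3 0.3] w 44.7 well x,z [-2.4 -1.2] w 47.1 -> move mm x,z [-2.7 -1.4]
```

```bash
python3 -m creep '[-0.22,0.5,-0.12,0,0, -0.22,0.8,-0.12,0,0, -0.22,0.8,-0.12,0,0, -0.22,0.8,-0.12,0,0]'
python3 - <<'E'
from h import *
T=snap("wrist","w20",(200,150,320,240)); print(T.round(4),yaw(T))
w=np.array([.5195,-.0175,.068]); print("well in tool mm",((w-T[:3,3])@T[:3,:3]*1000).round(1))
E
```

```text
time: 25.65
position: [0.5188, -0.0188, 0.1484]
tcp_rot: [-1.551, -0.296, 0.295]
ft_force: [0.4, 0.3, -0.7]
width: 0.0435
[[ 9.299e-01  2.000e-04 -3.678e-01  5.188e-01]
 [ 3.678e-01 -0.000e+00  9.299e-01 -1.880e-02]
 [ 2.000e-04 -1.000e+00 -1.000e-04  1.484e-01]
 [ 0.000e+00  0.000e+00  0.000e+00  1.000e+00]] 111.57820702965503
well in tool mm [ 1.2 80.4  1. ]
```

View pics/w20.png

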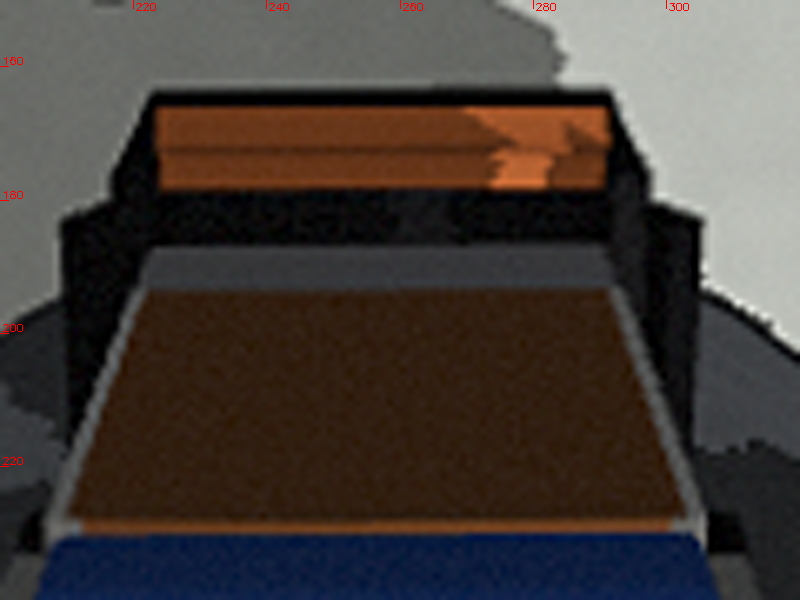

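Run:
```python
from h import *
rel("w20",(200,150),6.667,((150,611),245),((155,611),105),.0412)
```

```text
cell x,z [0.4 0.2] w 45.0 well x,z [0.  0.5] w 47.3 -> move mm x,z [-0.4  0.3]
```

```bash
python3 -m creep '[0,0.9,0.03,0,0, 0,1.7,0.03,0,0, 0,2.4,0.03,0,0, 0,2.4,0.03,0,0]'; python3 -m creep '[0,0.7,0,0,0, 0,1.3,0,0,0, 0,1.3,0,0,0, 0,1.3,0,0,0]'
python3 - <<'E'
from h import *
T=snap("wrist","w21",(170,120,340,250)); print(T.round(4),monitor.read_state()["ft_force"])
E
```

```text
time: 26.2
position: [0.518, -0.0183, 0.1234]
tcp_rot: [-1.55, -0.294, 0.297]
ft_force: [0.3, -0.2, -1.3]
width: 0.0431
time: 26.7
position: [0.5186, -0.0186, 0.1114]
tcp_rot: [-1.551, -0.296, 0.295]
ft_force: [-0.6, -0.6, -1.9]
width: 0.0434
[[ 9.299e-01  1.000e-04 -3.678e-01  5.186e-01]
 [ 3.678e-01 -1.000e-04  9.299e-01 -1.860e-02]
 [ 1.000e-04 -1.000e+00 -1.000e-04  1.114e-01]
 [ 0.000e+00  0.000e+00  0.000e+00  1.000e+00]] [ 0.80041642 -0.32412637 -1.77476711]
```

View pics/w21.png

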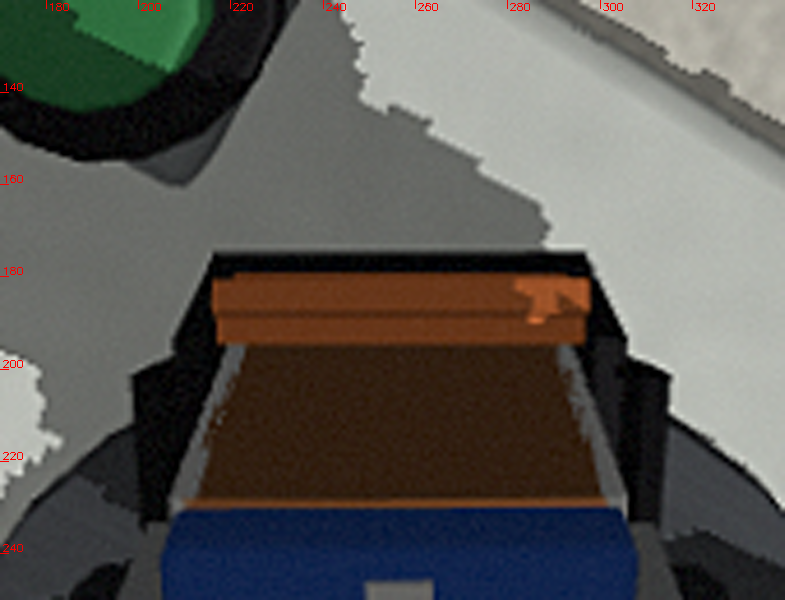

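```bash
python3 -m creep '[0,0.2,0,0,0, 0,0.2,0,0,0, 0,0.2,0,0,62, 0,0.2,0,0,62, 0,0.2,0,0,62, 0,-6,0,0,62, 0,-12,0,0,62, 0,-17,0,0,70, 0,-17,0,0,70, 0,-17,0,0,70]'
python3 - <<'E'
from h import *
T=snap("wrist","w22"); print(T.round(4),monitor.read_state()["ft_force"])
go(.43,.30,.25,-49.5)
E
```

```text
time: 28.0
position: [0.5182, -0.0184, 0.2805]
tcp_rot: [-1.55, -0.295, 0.296]
ft_force: [-0.8, 0.7, -1.0]
width: 0.0594
[[ 9.299e-01 -1.000e-03 -3.678e-01  5.182e-01]
 [ 3.678e-01  3.000e-04  9.299e-01 -1.840e-02]
 [-8.000e-04 -1.000e+00  6.000e-04  2.805e-01]
 [ 0.000e+00  0.000e+00  0.000e+00  1.000e+00]] [-0.88382761  0.11121439 -0.19856056]
shift cm [ 3.55  3.01 32.82] turn -18.9 | alt 161.1 q6 -2.22 q1 -0.27 t 28.05
```

View pics/w22.png

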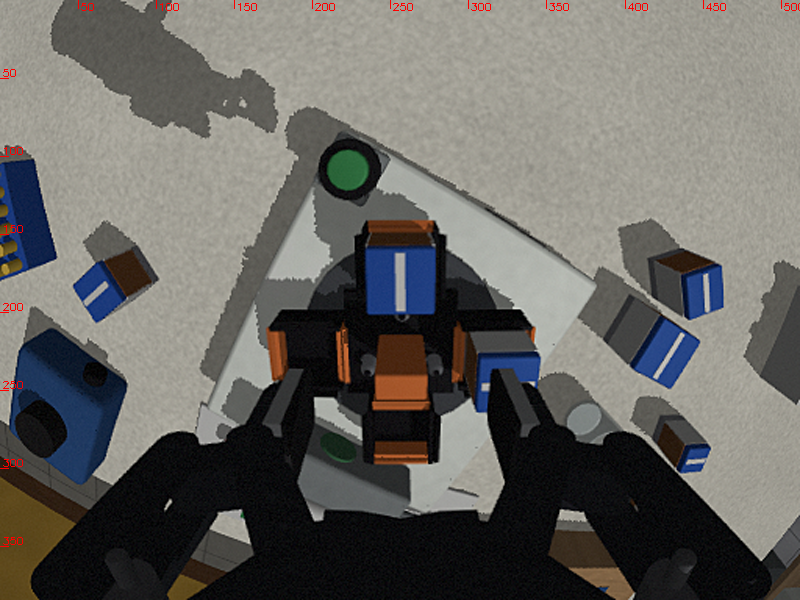

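Run:
```python
from h import *
go(.4386,.2506,.15,-49.5)
```

```text
shift cm [ 2.56 13.01 27.9 ] turn -18.9 | alt 161.1 q6 -2.22 q1 -0.27 t 28.05
```

```bash
python3 -m creep '[2.6,0,27.9,161.1,65, 2.6,0,27.9,161.1,65, 2.6,0,27.9,161.1,65, 2.6,0,27.9,161.1,65, 2.6,0,27.9,161.1,65, 2.6,0,27.9,161.1,65, 2.6,0,27.9,161.1,65, 2.6,0,27.9,161.1,65, 2.6,0,27.9,161.1,65, 2.6,0,27.9,161.1,65, 2.6,0,27.9,161.1,65, 2.6,0,27.9,161.1,65, 2.6,6,27.9,161.1,65, 2.6,13,27.9,161.1,65, 2.6,13,27.9,161.1,65, 2.6,13,27.9,161.1,65, 2.6,13,27.9,161.1,65]'
python3 - <<'E'
from h import *
T=snap("wrist","w23"); print(T.round(4),yaw(T))
go(.4386,.2506,.042,-49.5)
E
```

```text
time: 30.18
position: [0.4388, 0.2501, 0.1494]
tcp_rot: [-0.673, 1.812, -1.812]
ft_force: [-0.7, -0.7, -0.0]
width: 0.0555
[[-0.7599 -0.0036  0.6501  0.4388]
 [-0.6501 -0.0011 -0.7599  0.2501]
 [ 0.0034 -1.     -0.0015  0.1494]
 [ 0.      0.      0.      1.    ]] -49.454493630509894
shift cm [-1.00e-02  1.08e+01 -6.00e-02] turn 0.1 | alt -179.9 q6 1.14 q1 0.28 t 30.225
```

View pics/w23.png

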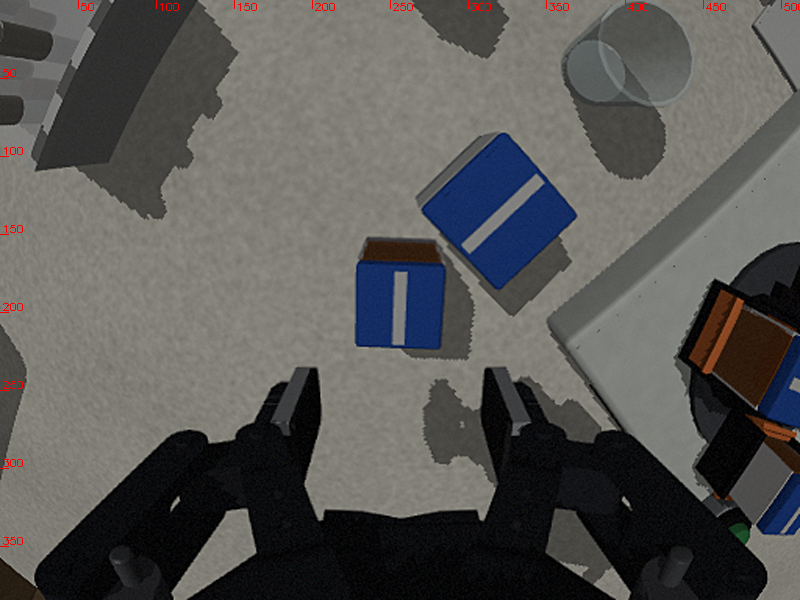

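Run:
```python
from h import *
T=np.load("pics/w23.npz")["T"]; k=1.5625
P=quad("wrist",[(357/k,263/k),(356/k,347/k),(440/k,349/k),(445/k,263/k)],.075,T)
t=lambda p:((p-T[:3,3])@T[:3,:3]*1000).round(1)
print("A",t(P),t(P.mean(0)))
W=quad("wrist",[(499/k,289/k),(578/k,214/k),(505/k,133/k),(422/k,207/k)],.075,T); print("W",t(W))
```

```text
c [0.4409 0.2522 0.075 ] sides [44.1 43.1 45.2 42.4] edge yaws [-141.8  -50.9   39.   130.6]
A [[-25.6  74.3 -20.7]
 [ 18.5  74.5 -22.5]
 [ 19.6  74.4  20.6]
 [-25.6  74.3  21.8]] [-3.2 74.4 -0.2]
c [0.5094 0.246  0.075 ] sides [54.7 53.8 52.8 55.7] edge yaws [ -4.3  86.6 173.5 -95.4]
W [[-12.6  74.3  49.2]
 [-51.3  74.1  87.7]
 [-88.6  74.   49.1]
 [-52.6  74.2  10.4]]
```

```bash
python3 -m creep '[0.2,0,0,0,60, 0.2,3,0,0,60, 0.2,6,0,0,60, 0.2,6,0,0,60]'
python3 - <<'E'
from h import *
T=snap("wrist","w24");print(T.round(4))
E
```

```text
time: 30.72
position: [0.4364, 0.2485, 0.0892]
tcp_rot: [-0.675, 1.813, -1.812]
ft_force: [-0.1, -0.4, -0.0]
width: 0.0512
[[-0.7601 -0.0053  0.6498  0.4364]
 [-0.6498 -0.0016 -0.7601  0.2485]
 [ 0.0051 -1.     -0.0023  0.0892]
 [ 0.      0.      0.      1.    ]]
```

View pics/w24.png

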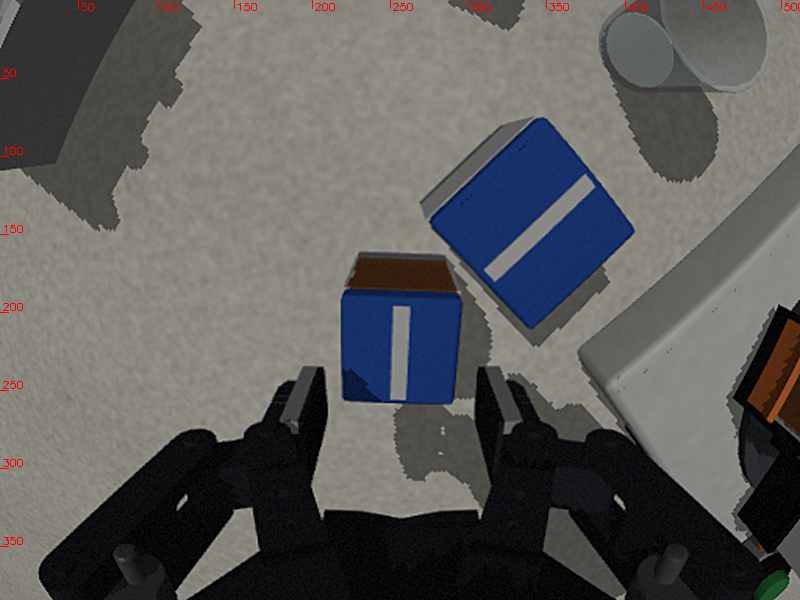

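```bash
python3 -m creep '[0,2.4,0,0,60, 0,4.6,0,0,60, 0,4.6,0,0,60]'
python3 - <<'E'
from h import *
s=monitor.read_state();print(s["position"],s["ft_force"])
T=snap("wrist","w25",(180,130,400,295))
E
```

```text
time: 31.15
position: [0.4383, 0.2491, 0.0454]
tcp_rot: [-0.669, 1.812, -1.811]
ft_force: [-0.2, -0.5, 0.7]
width: 0.0513
[0.43827928 0.24910408 0.04543057] [-0.19439833 -0.45063844  0.67306984]
```

View pics/w25.png

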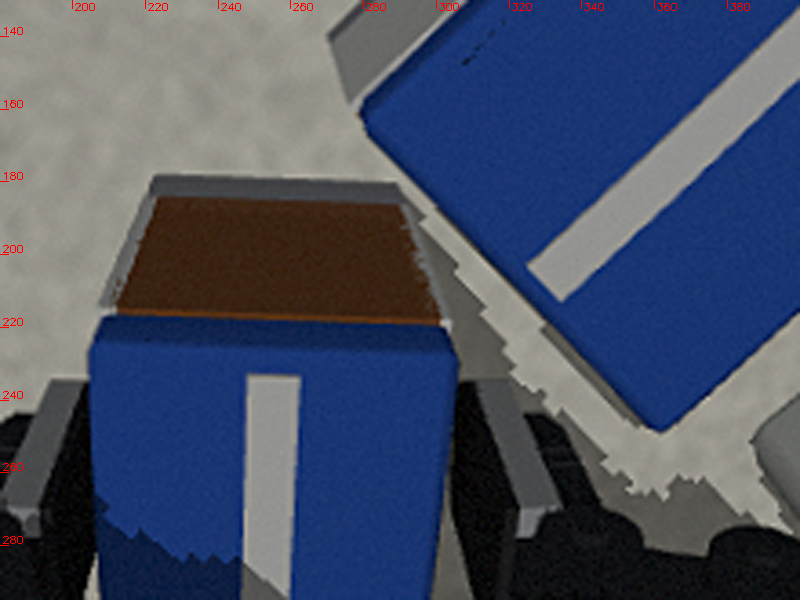

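```bash
python3 -m creep '[0,0.2,0,0,0, 0,0.2,0,0,0, 0,0.2,0,0,0, 0,0.2,0,0,0]';  python3 -m creep '[0,-5,0,0,0, 0,-10,0,0,0, 0,-16,0,0,0, 0,-16,0,0,0,0,-16,0,0,0]'
python3 - <<'E'
from h import *
T=snap("wrist","w26");print(T.round(4),yaw(T))
go(.6571,.0369,.205,-68.4)
E
```

```text
time: 31.7
position: [0.44, 0.25, 0.0466]
tcp_rot: [-0.665, 1.811, -1.81]
ft_force: [-5.3, 0.1, 12.1]
width: 0.0433
time: 32.33
position: [0.4385, 0.2492, 0.2037]
tcp_rot: [-0.667, 1.811, -1.811]
ft_force: [0.1, -0.9, -2.1]
width: 0.0432
[[-7.605e-01  8.000e-04  6.493e-01  4.385e-01]
 [-6.493e-01  2.000e-04 -7.605e-01  2.492e-01]
 [-7.000e-04 -1.000e+00  4.000e-04  2.037e-01]
 [ 0.000e+00  0.000e+00  0.000e+00  1.000e+00]] -49.50856609872929
shift cm [-2.91 -0.29 30.37] turn 18.9 | alt -161.1 q6 1.14 q1 0.28 t 32.375
```

View pics/w26.png

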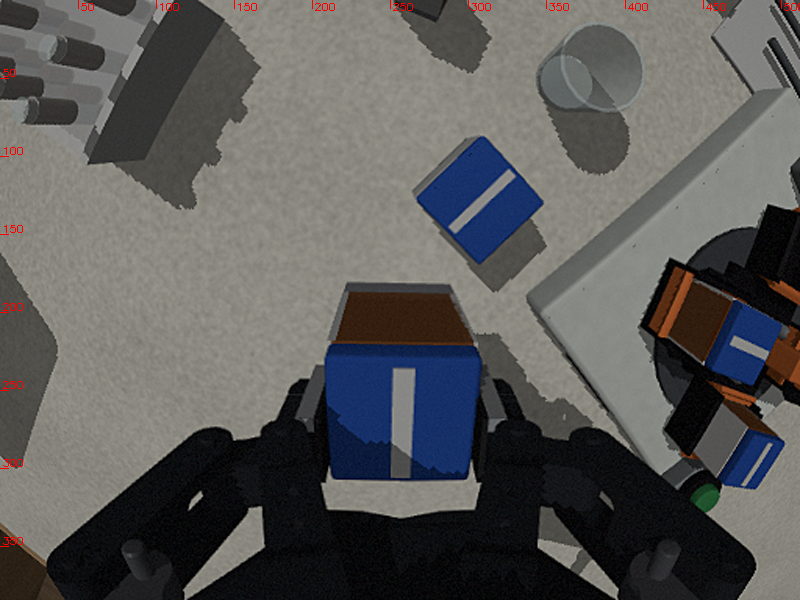

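```bash
python3 - <<'E'
from h import *
go(.6525,.0351,.165,-68.4)
E
python3 -m creep '[0,-4,0,0,0, -2.4,-4,29.9,18.9,0, -2.4,-4,29.9,18.9,0, -2.4,-4,29.9,18.9,0, -2.4,-4,29.9,18.9,0, -2.4,-4,29.9,18.9,0, -2.4,-4,29.9,18.9,0, -2.4,-4,29.9,18.9,0, -2.4,-4,29.9,18.9,0]'
python3 - <<'E'
from h import *
s=monitor.read_state();print(s["position"],s["ft_force"],s["q"].round(2))
go(.6525,.0351,.165,-68.4)
E
```

```text
shift cm [-2.45  3.71 30.21] turn 18.9 | alt -161.1 q6 1.14 q1 0.28 t 32.375
time: 33.5
position: [0.65, 0.0386, 0.2428]
tcp_rot: [-0.387, 2.016, -2.014]
ft_force: [-0.8, 1.1, -1.2]
width: 0.0436
[0.64998708 0.03859763 0.24275084] [-0.80570669  1.08988536 -1.21268884] [-0.13  0.35  1.35  0.    1.45  1.07]
shift cm [-0.11  7.77  0.42] turn 0.1 | alt -179.9 q6 1.07 q1 -0.13 t 33.5
```

```bash
python3 -m creep '[-0.1,4,0.3,0,0, -0.1,7.7,0.3,0,0, -0.1,7.7,0.3,0,0, -0.1,7.7,0.3,0,0]'
python3 - <<'E'
from h import *
T=snap("wrist","w27"); crop("w27","w27c",(200,150,320,240));print(T.round(4),yaw(T))
w=np.array([.6571,.0369,.068]); print("well in tool mm",((w-T[:3,3])@T[:3,:3]*1000).round(1))
E
```

```text
time: 34.0
position: [0.6536, 0.0355, 0.1683]
tcp_rot: [-0.382, 2.013, -2.015]
ft_force: [-0.1, 0.8, -0.9]
width: 0.0432
[[-9.296e-01  2.500e-03  3.687e-01  6.536e-01]
 [-3.687e-01 -3.000e-04 -9.296e-01  3.550e-02]
 [-2.200e-03 -1.000e+00  1.200e-03  1.683e-01]
 [ 0.000e+00  0.000e+00  0.000e+00  1.000e+00]] -68.36713849352022
well in tool mm [ -3.5 100.3  -0.2]
```

View pics/w27c.png

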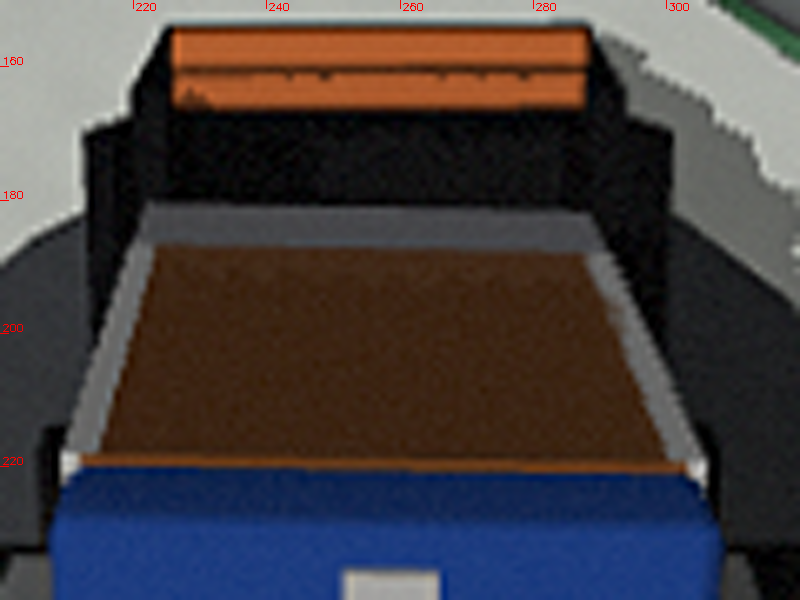

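View pics/w27.png

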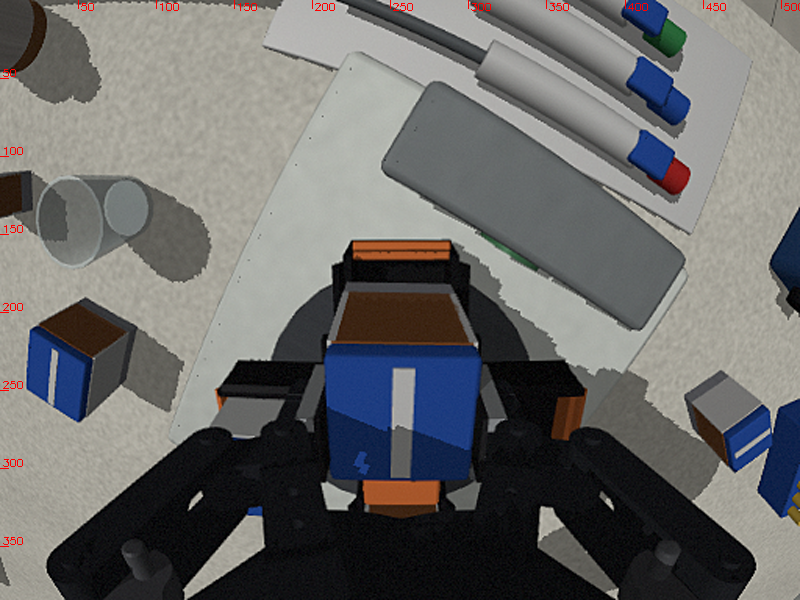

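Run:
```python
from h import *
rel("w27",(200,150),6.667,((150,588),208.5),((172,588),28),.0455)
T=np.load("pics/w27.npz")["T"];held(T,[(200+150/6.667,150+203/6.667),(200+588/6.667,150+214/6.667)],.0455)
```

```text
cell x,z [-1.6 -0.2] w 43.5 well x,z [-3.9  0.9] w 47.0 -> move mm x,z [-2.3  1.2]
len mm 43.559348593667416 cell centre x,z cm -0.16 -0.02 skew deg 1.5
```

```bash
python3 -m creep '[-0.24,1,0.08,-1.4,0, -0.24,1.6,0.08,-1.4,0, -0.24,1.6,0.08,-1.4,0, -0.24,1.6,0.08,-1.4,0]'
python3 - <<'E'
from h import *
T=snap("wrist","w28",(200,150,320,240)); print(T.round(4),yaw(T))
w=np.array([.6571,.0369,.068]); print("well in tool mm",((w-T[:3,3])@T[:3,:3]*1000).round(1))
E
```

```text
time: 34.55
position: [0.6555, 0.035, 0.1503]
tcp_rot: [-0.407, 2.001, -2.001]
ft_force: [-0.1, 0.8, -0.4]
width: 0.0433
[[-0.9207  0.      0.3904  0.6555]
 [-0.3904 -0.     -0.9207  0.035 ]
 [-0.     -1.      0.      0.1503]
 [ 0.      0.      0.      1.    ]] -67.02182983816401
well in tool mm [-2.2 82.3 -1.1]
```

View pics/w28.png

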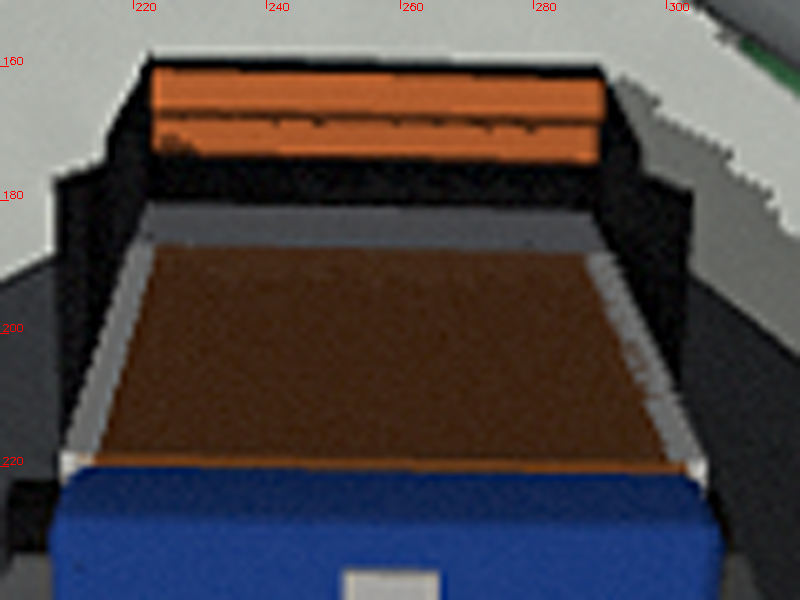

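Run:
```python
from h import *
for b in (.0455,.0470): rel("w28",(200,150),6.667,((149,590),208),((151,605),73),b)
```

```text
cell x,z [-1.7 -0.2] w 43.8 well x,z [-2.5  0.7] w 47.3 -> move mm x,z [-0.8  0.9]
cell x,z [-1.2 -0.2] w 44.2 well x,z [-2.5  0.7] w 47.3 -> move mm x,z [-1.2  0.9]
```

```bash
python3 -m creep '[-0.1,0,0.08,0,0, -0.1,0.8,0.08,0,0, -0.1,1.6,0.08,0,0, -0.1,2.2,0.08,0,0, -0.1,2.2,0.08,0,0]'
python3 - <<'E'
from h import *
T=snap("wrist","w29",(170,120,340,250)); print(T.round(4),monitor.read_state()["ft_force"])
E
```

```text
time: 35.22
position: [0.6561, 0.0348, 0.1272]
tcp_rot: [-0.409, 2.002, -2.001]
ft_force: [0.4, -0.2, -1.4]
width: 0.0433
[[-9.206e-01 -1.900e-03  3.904e-01  6.561e-01]
 [-3.904e-01  2.000e-04 -9.206e-01  3.480e-02]
 [ 1.700e-03 -1.000e+00 -1.000e-03  1.272e-01]
 [ 0.000e+00  0.000e+00  0.000e+00  1.000e+00]] [ 0.7322106   0.13166716 -1.08852557]
```

View pics/w29.png

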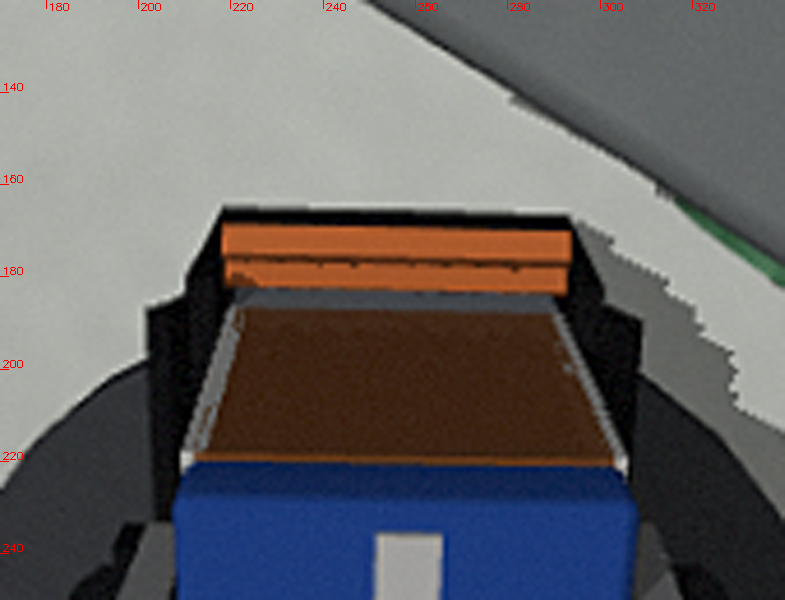

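```bash
python3 -m creep '[0,0.7,0,0,0, 0,1.1,0,0,0, 0,1.1,0,0,0]';python3 -m creep '[0,0.25,0,0,0, 0,0.25,0,0,0]'
```

```text
time: 35.65
position: [0.6565, 0.0348, 0.1167]
tcp_rot: [-0.407, 2.002, -2.001]
ft_force: [-0.3, 0.3, -1.5]
width: 0.0432
time: 35.9
position: [0.6569, 0.0347, 0.1149]
tcp_rot: [-0.406, 2.001, -2.001]
ft_force: [1.1, -0.9, -1.8]
width: 0.043
```

```bash
python3 -m creep '[0,0,0,0,62, 0,0,0,0,62, 0,0,0,0,62, 0,-6,0,0,62, 0,-12,0,0,62, 0,-17,0,0,70, 0,-17,0,0,70, 0,-17,0,0,70]'
python3 - <<'E'
from h import *
T=snap("wrist","w30"); print(T.round(4),monitor.read_state()["ft_force"])
E
```

```text
time: 36.9
position: [0.6564, 0.0347, 0.284]
tcp_rot: [-0.408, 2.002, -2.001]
ft_force: [-0.1, 0.0, -0.5]
width: 0.0594
[[-9.206e-01 -1.100e-03  3.904e-01  6.564e-01]
 [-3.904e-01  1.000e-04 -9.206e-01  3.470e-02]
 [ 9.000e-04 -1.000e+00 -5.000e-04  2.840e-01]
 [ 0.000e+00  0.000e+00  0.000e+00  1.000e+00]] [0.4840295  0.01892196 0.28588647]
```

View pics/w30.png

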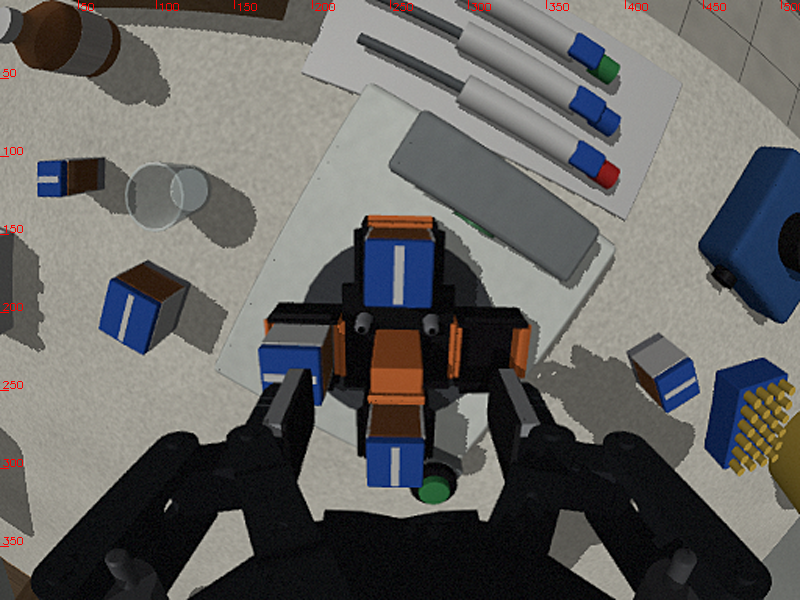

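Run:
```python
from h import *
go(.6476,-.2698,.13,-127.5)
```

```text
shift cm [12.62 15.27 27.74] turn 60.5 | alt -119.5 q6 1.04 q1 -0.13 t 36.95
```

```bash
python3 -m creep '[12.6,0,27.7,60.5,65, 12.6,0,27.7,60.5,65, 12.6,0,27.7,60.5,65, 12.6,0,27.7,60.5,65, 12.6,8,27.7,60.5,65, 12.6,15.3,27.7,60.5,65, 12.6,15.3,27.7,60.5,65, 12.6,15.3,27.7,60.5,65, 12.6,15.3,27.7,60.5,65, 12.6,15.3,27.7,60.5,65]'
python3 - <<'E'
from h import *
T=snap("wrist","w31"); print(T.round(4),yaw(T))
go(.6476,-.2698,.042,-127.5)
E
```

```text
time: 38.2
position: [0.6505, -0.2698, 0.1349]
tcp_rot: [-0.631, -1.846, 1.848]
ft_force: [0.1, -0.5, -0.0]
width: 0.0553
[[-7.936e-01  4.100e-03 -6.084e-01  6.505e-01]
 [ 6.084e-01 -2.500e-03 -7.936e-01 -2.698e-01]
 [-4.800e-03 -1.000e+00 -5.000e-04  1.349e-01]
 [ 0.000e+00  0.000e+00  0.000e+00  1.000e+00]] -127.47440659481525
shift cm [0.26 9.27 0.17] turn 0.0 | alt -180.0 q6 1.66 q1 -0.56 t 38.25
```

View pics/w31.png

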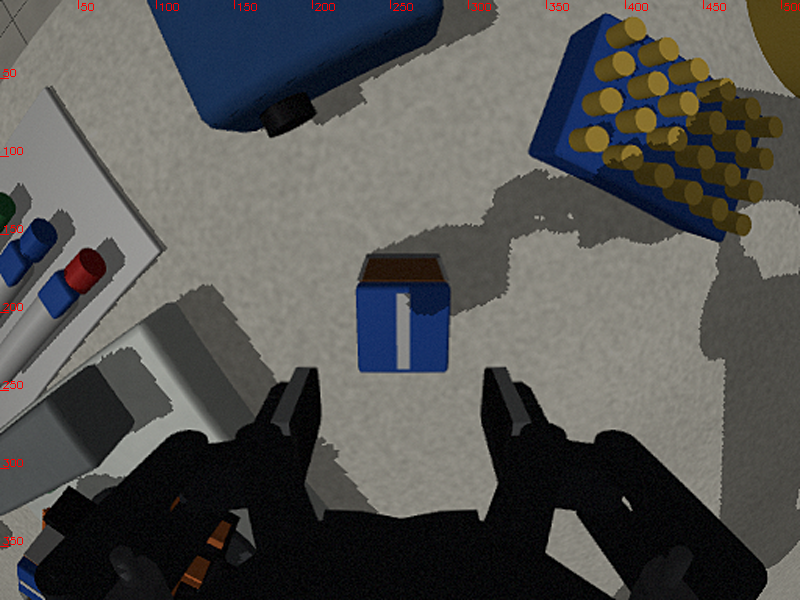

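```bash
python3 - <<'E'
from h import *
T=np.load("pics/w31.npz")["T"]; k=1.5625
P=quad("wrist",[(357/k,284/k),(359/k,372/k),(448/k,372/k),(449.5/k,284/k)],.075,T)
print(((P.mean(0)-T[:3,3])@T[:3,:3]*100).round(2))
E
python3 -m creep '[0,3,0,0,65, 0,3,0,0,65, 0,3,0,0,65]'
python3 - <<'E'
from h import *
go(.6476,-.2698,.042,-127.5)
E
```

```text
c [ 0.6474 -0.2698  0.075 ] sides [44.6 43.5 44.6 42.2] edge yaws [ 142.  -127.5  -36.4   52.5]
[0.27 5.99 0.18]
time: 38.62
position: [0.6496, -0.2697, 0.1034]
tcp_rot: [-0.628, -1.845, 1.846]
ft_force: [0.8, 0.2, 0.4]
width: 0.0557
shift cm [0.16 6.14 0.13] turn -0.0 | alt 180.0 q6 1.66 q1 -0.56 t 38.625
```

```bash
python3 -m creep '[0.13,2,0.1,0,65, 0.13,4,0.1,0,65, 0.13,6.1,0.1,0,65, 0.13,6.1,0.1,0,65, 0.13,6.1,0.1,0,65]'
python3 - <<'E'
from h import *
go(.6475,-.2698,.042,-127.5)
E
```

```text
time: 39.25
position: [0.6475, -0.2696, 0.0409]
tcp_rot: [-0.627, -1.845, 1.845]
ft_force: [0.6, -0.4, -0.0]
width: 0.0552
shift cm [-0.01 -0.11  0.01] turn -0.0 | alt 180.0 q6 1.66 q1 -0.57 t 39.25
```

```bash
python3 -m creep '[0,-0.1,0,0,0, 0,-0.1,0,0,0, 0,-0.1,0,0,0, 0,-0.1,0,0,0]';  python3 -m creep '[0,-5,0,0,0, 0,-10,0,0,0, 0,-16,0,0,0, 0,-20,0,0,0,0,-20,0,0,0,0,-20,0,0,0]'
python3 - <<'E'
from h import *
T=pose();print(T.round(4),yaw(T))
go(.6155,-.0601,.245,-158.4)
E
```

```text
time: 39.75
position: [0.6477, -0.2698, 0.0427]
tcp_rot: [-0.628, -1.845, 1.845]
ft_force: [0.4, 0.9, 3.4]
width: 0.0432
time: 40.5
position: [0.6464, -0.269, 0.2394]
tcp_rot: [-0.623, -1.844, 1.843]
ft_force: [-0.5, -0.3, -1.9]
width: 0.0432
[[-7.931e-01 -3.000e-03 -6.091e-01  6.464e-01]
 [ 6.091e-01  1.900e-03 -7.931e-01 -2.690e-01]
 [ 3.500e-03 -1.000e+00  4.000e-04  2.394e-01]
 [ 0.000e+00  0.000e+00  0.000e+00  1.000e+00]] -127.52119321184837
shift cm [ 15.18  -0.51 -14.69] turn 30.9 | alt -149.1 q6 1.66 q1 -0.57 t 40.5
```

```bash
python3 -m creep '[15.2,0,-14.7,30.9,0, 15.2,0,-14.7,30.9,0, 15.2,0,-14.7,30.9,0, 15.2,0,-14.7,30.9,0, 15.2,0,-14.7,30.9,0, 15.2,0,-14.7,30.9,0, 15.2,4,-14.7,30.9,0, 15.2,7.5,-14.7,30.9,0, 15.2,7.5,-14.7,30.9,0, 15.2,7.5,-14.7,30.9,0]'
python3 - <<'E'
from h import *
T=snap("wrist","w32"); crop("w32","w32c",(200,150,320,240));print(T.round(4),yaw(T))
w=np.array([.6155,-.0597,.068]); print("well in tool mm",((w-T[:3,3])@T[:3,:3]*1000).round(1), monitor.read_state()["q"].round(2))
E
```

```text
time: 41.75
position: [0.6171, -0.0616, 0.1682]
tcp_rot: [-1.01, -1.481, 1.48]
ft_force: [0.3, 0.0, -0.8]
width: 0.0429
[[-3.669e-01  1.900e-03 -9.303e-01  6.171e-01]
 [ 9.303e-01 -7.000e-04 -3.669e-01 -6.160e-02]
 [-1.400e-03 -1.000e+00 -1.500e-03  1.682e-01]
 [ 0.000e+00  0.000e+00  0.000e+00  1.000e+00]] -158.47836153954424
well in tool mm [  2.5 100.2   1. ] [-0.29  0.32  1.53 -0.    1.29  2.47]
```

View pics/w32c.png

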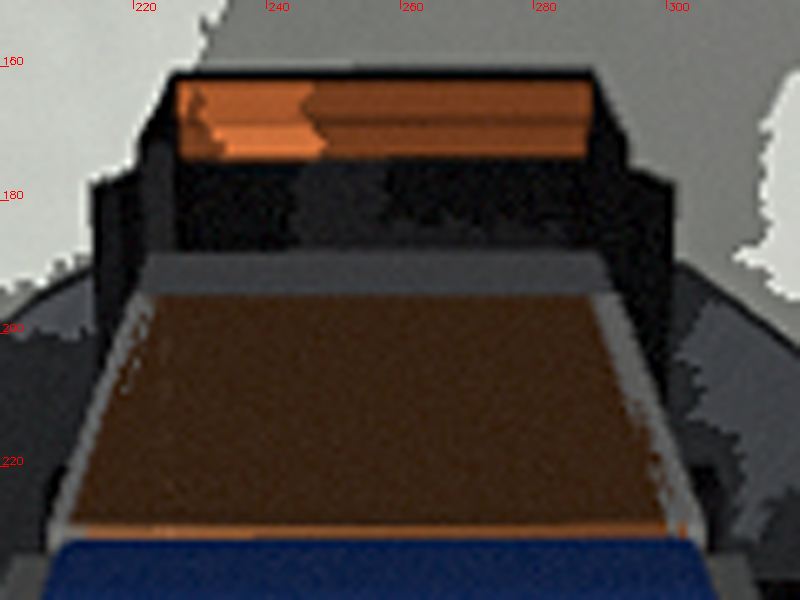

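Run:
```python
from h import *
rel("w32",(200,150),6.667,((150,605),250),((176,591),82),.0423)
```

```text
cell x,z [1.1 0.5] w 44.8 well x,z [1.7 1.2] w 47.1 -> move mm x,z [0.6 0.7]
```

```bash
python3 -m creep '[0.05,1,0.05,0,0, 0.05,2,0.05,0,0, 0.05,2,0.05,0,0, 0.05,2,0.05,0,0]'
python3 - <<'E'
from h import *
T=snap("wrist","w33",(200,150,320,240)); print(T.round(4),yaw(T))
E
```

```text
time: 42.3
position: [0.6156, -0.06, 0.1468]
tcp_rot: [-1.007, -1.481, 1.481]
ft_force: [0.2, 0.5, -1.4]
width: 0.0434
[[-3.679e-01 -1.000e-04 -9.298e-01  6.156e-01]
 [ 9.298e-01  0.000e+00 -3.679e-01 -6.000e-02]
 [ 0.000e+00 -1.000e+00  0.000e+00  1.468e-01]
 [ 0.000e+00  0.000e+00  0.000e+00  1.000e+00]] -158.41078795652723
```

View pics/w33.png

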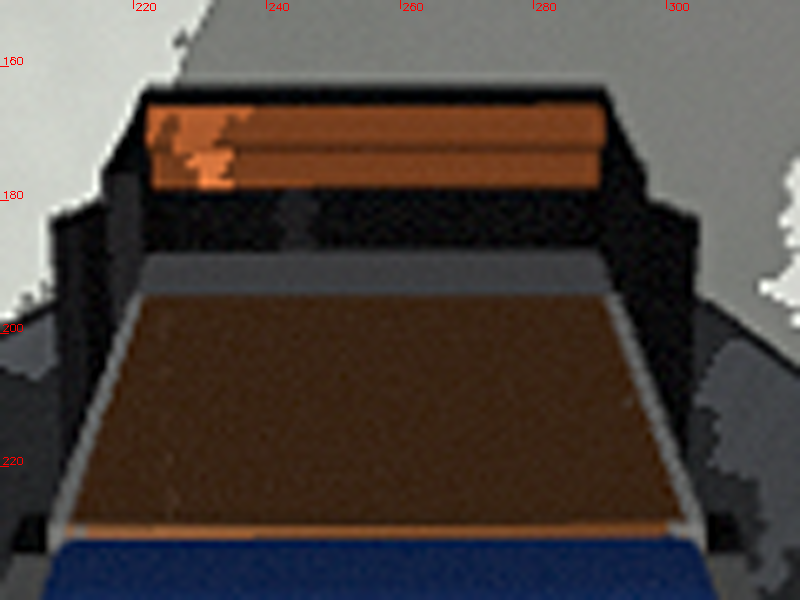

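Run:
```python
from h import *
rel("w33",(200,150),6.667,((146,605),250),((147,605),103),.0423)
```

```text
cell x,z [1.1 0.3] w 45.2 well x,z [-0.7  0.4] w 47.1 -> move mm x,z [-1.8  0.1]
```

```bash
python3 -m creep '[-0.12,0,0.01,0,0, -0.12,0.8,0.01,0,0, -0.12,1.6,0.01,0,0, -0.12,2.2,0.01,0,0, -0.12,2.2,0.01,0,0]'
python3 - <<'E'
from h import *
T=snap("wrist","w34",(170,120,340,250)); print(T.round(4),monitor.read_state()["ft_force"])
E
```

```text
time: 42.98
position: [0.6153, -0.061, 0.1237]
tcp_rot: [-1.005, -1.48, 1.481]
ft_force: [-0.6, 0.2, -1.2]
width: 0.0433
[[-3.678e-01 -1.800e-03 -9.299e-01  6.153e-01]
 [ 9.299e-01  5.000e-04 -3.678e-01 -6.100e-02]
 [ 1.100e-03 -1.000e+00  1.500e-03  1.237e-01]
 [ 0.000e+00  0.000e+00  0.000e+00  1.000e+00]] [-0.42233194 -0.10078633 -1.40868316]
```

View pics/w34.png

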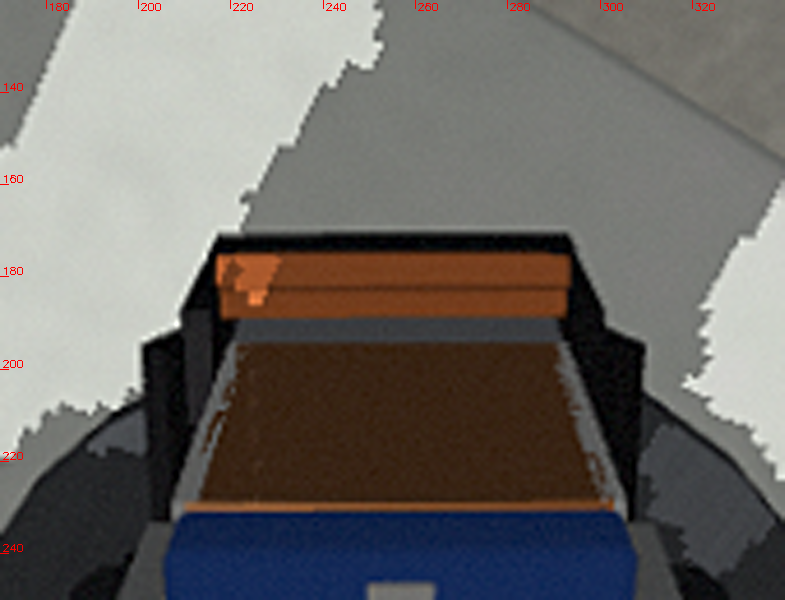

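```bash
python3 -m creep '[0,0.7,0,0,0, 0,1.2,0,0,0, 0,1.2,0,0,0]';python3 -m creep '[0,0.15,0,0,0, 0,0.15,0,0,0]'
```

```text
time: 43.4
position: [0.6154, -0.061, 0.112]
tcp_rot: [-1.005, -1.48, 1.481]
ft_force: [0.4, -0.8, -1.4]
width: 0.0431
time: 43.65
position: [0.616, -0.0612, 0.1114]
tcp_rot: [-1.007, -1.481, 1.481]
ft_force: [-0.0, -0.5, -0.3]
width: 0.0431
```

```bash
python3 -m creep '[0,0.05,0,0,0, 0,0.05,0,0,62, 0,0.05,0,0,62, 0,0.05,0,0,62, 0,-6,0,0,62, 0,-12,0,0,62, 0,-17,0,0,70, 0,-17,0,0,70, 0,-17,0,0,70]'
python3 - <<'E'
from h import *
T=snap("wrist","w35"); print(T.round(4),monitor.read_state()["ft_force"])
snap("side","s35",(190,110,330,215)); snap("scene","c35",(210,150,350,255))
go(.55,.03,.30,-120)
E
```

```text
time: 44.78
position: [0.6156, -0.0611, 0.2806]
tcp_rot: [-1.006, -1.481, 1.481]
ft_force: [-0.5, 0.3, -0.5]
width: 0.0596
[[-3.678e-01 -9.000e-04 -9.299e-01  6.156e-01]
 [ 9.299e-01  2.000e-04 -3.678e-01 -6.110e-02]
 [ 6.000e-04 -1.000e+00  8.000e-04  2.806e-01]
 [ 0.000e+00  0.000e+00  0.000e+00  1.000e+00]] [ 0.60815568 -0.1027238  -0.21295102]
shift cm [10.85 -2.07  2.71] turn -38.4 | alt 141.6 q6 2.47 q1 -0.29 t 44.925
```

View pics/w35.png

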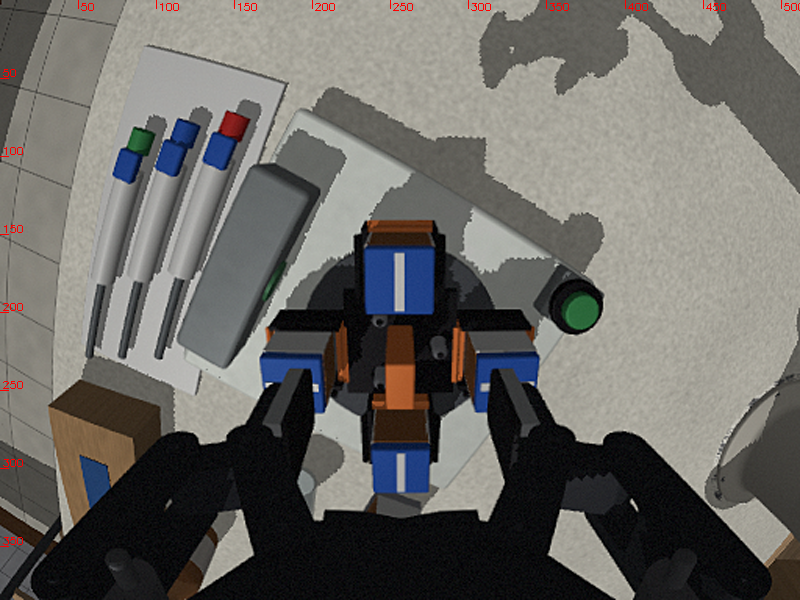

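View pics/s35.png

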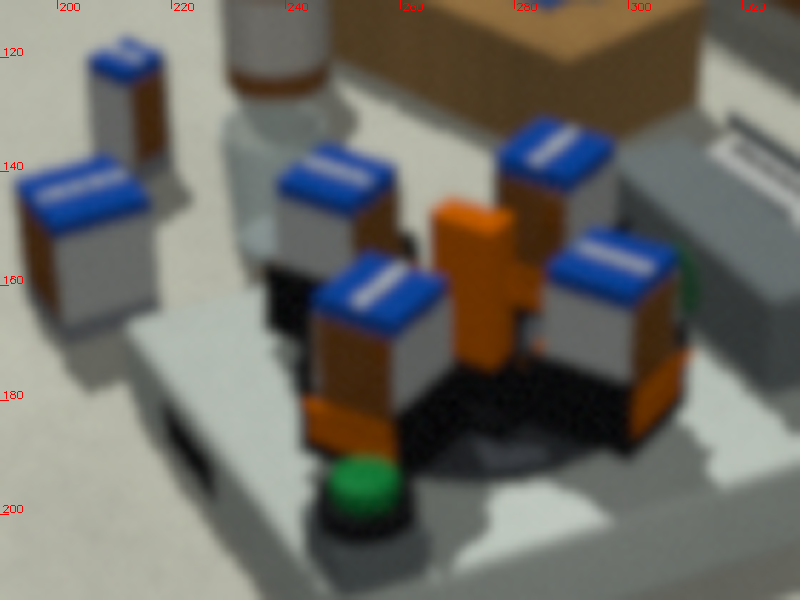

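View pics/c35.png

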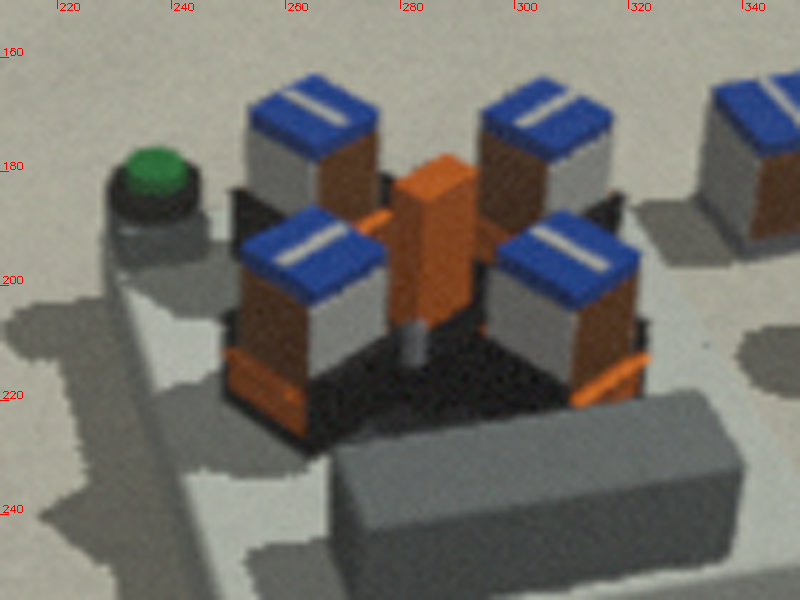

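Run:
```python
from h import *
A=np.zeros((3,3));b=np.zeros(3);L=[("w2",207,215.7),("w3",152.3,191.8),("w35",371.2,199.7),("w22",348/1.5625,170/1.5625)]
for n,u,v in L:
    T=np.load(f"pics/{n}.npz")["T"]; o,d=ray("wrist",u,v,T); d/=np.linalg.norm(d); M=np.eye(3)-np.outer(d,d); A+=M;b+=M@o
p=np.linalg.solve(A,b); print(p)
for n,u,v in L:
    T=np.load(f"pics/{n}.npz")["T"]; print(n,proj("wrist",p,T)-[u,v])
print("scene",proj("scene",p),"side",proj("side",p))
for i,az in enumerate([111.6,201.6,291.6,21.6]):
    q=np.array([.5883,.009,.143])+.074*np.array([np.cos(np.radians(az)),np.sin(np.radians(az)),0])
    s=proj("scene",q); d=proj("side",q); print(i,((s-[210,150])*800/140).round(),((d-[190,110])*800/140).round())
go(p[0],p[1],.16,-158.4); go(p[0],p[1],.16,-90)
```

```text
[ 0.46930118 -0.07808621  0.09611542]
w2 [-0.53009611 -0.61389469]
w3 [-0.13360573 -0.23854959]
w35 [ 0.20491207 -0.03879534]
w22 [-1.13072063  0.36990066]
scene [237.33006042 178.03350683] side [254.20901768 192.4802673 ]
0 [547. 107.] [341. 167.]
1 [315. 104.] [383. 281.]
2 [314. 241.] [614. 254.]
3 [567. 245.] [556. 144.]
shift cm [ 3.73 11.95 14.14] turn -0.0 | alt 180.0 q6 2.47 q1 -0.29 t 44.925
shift cm [ 3.73 11.95 14.14] turn -68.4 | alt 111.6 q6 2.47 q1 -0.29 t 44.925
```

```bash
python3 -m creep '[3.7,0,14.1,-118.4,0, 3.7,0,14.1,-118.4,0, 3.7,0,14.1,-118.4,0, 3.7,0,14.1,-118.4,0, 3.7,0,14.1,-118.4,0, 3.7,0,14.1,-118.4,0, 3.7,0,14.1,-118.4,0, 3.7,0,14.1,-118.4,0, 3.7,0,14.1,-118.4,0, 3.7,0,14.1,-118.4,0, 3.7,0,14.1,-118.4,0, 3.7,10,14.1,-118.4,0, 3.7,12,14.1,-118.4,0, 3.7,12,14.1,-118.4,0, 3.7,12,14.1,-118.4,0]'
python3 - <<'E'
from h import *
T=snap("wrist","w36"); print(T.round(4),yaw(T))
go(.4693,-.0785,.105,-40)
E
```

```text
time: 46.8
position: [0.4721, -0.0791, 0.163]
tcp_rot: [-0.792, 1.701, -1.703]
ft_force: [0.7, -0.5, 0.6]
width: -0.0004
[[-6.430e-01  1.800e-03  7.658e-01  4.721e-01]
 [-7.658e-01 -8.000e-04 -6.430e-01 -7.910e-02]
 [-5.000e-04 -1.000e+00  1.900e-03  1.630e-01]
 [ 0.000e+00  0.000e+00  0.000e+00  1.000e+00]] -40.01825375805456
shift cm [ 0.17  5.9  -0.35] turn -0.0 | alt 180.0 q6 0.28 q1 -0.42 t 46.85
```

View pics/w36.png

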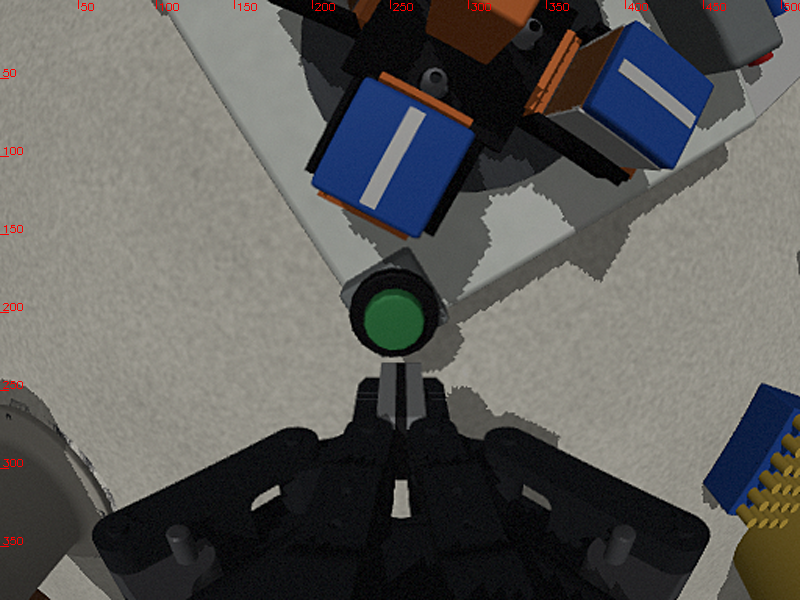

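```bash
python3 -m creep '[0.1,3,-0.25,0,0, 0.1,5,-0.25,0,0, 0.1,5,-0.25,0,0, 0.1,5,-0.25,0,0]'
python3 - <<'E'
from h import *
T=snap("wrist","w37",(180,130,340,250)); print(T.round(4),yaw(T))
u=[(253.0,204.3)]; T0=np.load("pics/w36.npz")["T"]; print(onz("wrist",395/1.5625,319/1.5625,.095,T0))
go(.4693,-.0785,.095,-40)
E
```

```text
time: 47.35
position: [0.4703, -0.0786, 0.1137]
tcp_rot: [-0.791, 1.699, -1.704]
ft_force: [0.4, -0.3, 0.3]
width: 0.0002
[[-0.643   0.0038  0.7658  0.4703]
 [-0.7658 -0.0017 -0.643  -0.0786]
 [-0.0011 -1.      0.004   0.1137]
 [ 0.      0.      0.      1.    ]] -40.018091269506634
[ 0.46988026 -0.07825658  0.095     ]
shift cm [ 0.06  1.85 -0.08] turn -0.0 | alt 180.0 q6 0.28 q1 -0.42 t 47.4
```

View pics/w37.png

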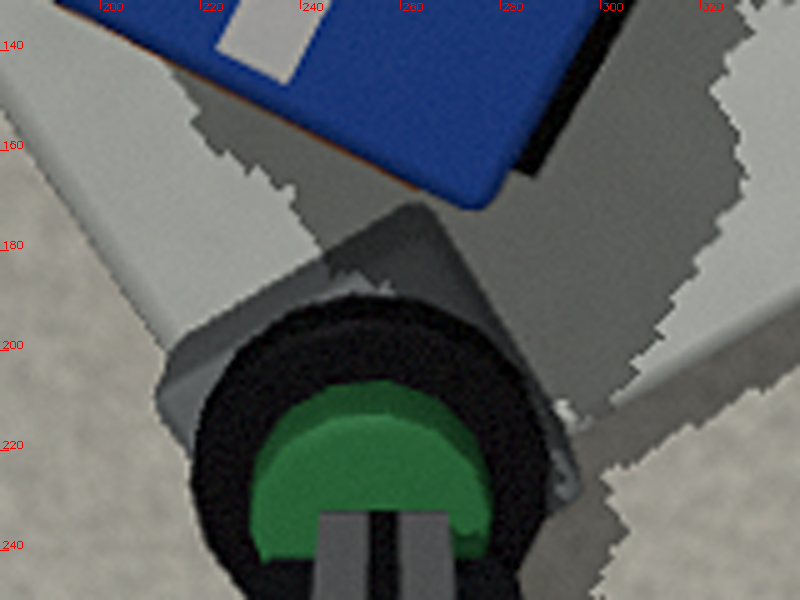

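```bash
python3 -m creep '[0,0.8,0,0,0, 0,1.6,0,0,0, 0,1.6,0,0,0]'; python3 -m creep '[0,0.3,0,0,0, 0,0.3,0,0,0]'; python3 -m creep '[0,0.2,0,0,0, 0,0.2,0,0,0]'
```

```text
time: 47.78
position: [0.4686, -0.0779, 0.095]
tcp_rot: [-0.794, 1.703, -1.702]
ft_force: [0.7, 0.2, 2.5]
width: -0.0003
time: 48.02
position: [0.4687, -0.0778, 0.0924]
tcp_rot: [-0.794, 1.702, -1.702]
ft_force: [-0.8, -0.8, 4.8]
width: -0.0
time: 48.28
position: [0.4687, -0.0779, 0.091]
tcp_rot: [-0.794, 1.702, -1.702]
ft_force: [-3.9, 0.5, 8.3]
width: -0.0004
```

```bash
python3 -m creep '[0,0.2,0,0,0, 0,0.2,0,0,0]'; python3 -m creep '[0,0.15,0,0,0, 0,0.15,0,0,0]'
```

```text
time: 48.52
position: [0.4689, -0.078, 0.0907]
tcp_rot: [-0.795, 1.702, -1.702]
ft_force: [-9.1, 3.4, 23.6]
width: -0.0001
time: 48.78
position: [0.469, -0.078, 0.0905]
tcp_rot: [-0.795, 1.702, -1.702]
ft_force: [-15.2, 5.2, 33.8]
width: -0.0002
```

Bottomed out (force climbing, position stopped at 0.0905). Release and retreat to check.

```bash
python3 -m creep '[0,-1,0,0,0, 0,-3,0,0,0, 0,-8,0,0,0, 0,-14,0,0,0, 0,-18,0,0,0, 0,-18,0,0,0]'
python3 - <<'E'
from h import *
go(.50,.0,.30,21.6)
T=snap("wrist","w38"); print(T.round(4),monitor.read_state()["ft_force"])
snap("side","s38",(130,90,360,260)); snap("scene","c38",(150,120,420,320))
E
```

```text
time: 49.52
position: [0.4705, -0.0786, 0.2703]
tcp_rot: [-0.788, 1.696, -1.706]
ft_force: [-0.2, 0.3, -0.6]
width: 0.0
shift cm [-7.92 -2.98 -2.77] turn -61.6 | alt 118.4 q6 0.28 q1 -0.42 t 49.525
[[-0.643   0.0068  0.7658  0.4705]
 [-0.7659 -0.0029 -0.643  -0.0786]
 [-0.0021 -1.      0.0071  0.2703]
 [ 0.      0.      0.      1.    ]] [ 0.42652952  0.58834408 -0.80624356]
```

View pics/w38.png

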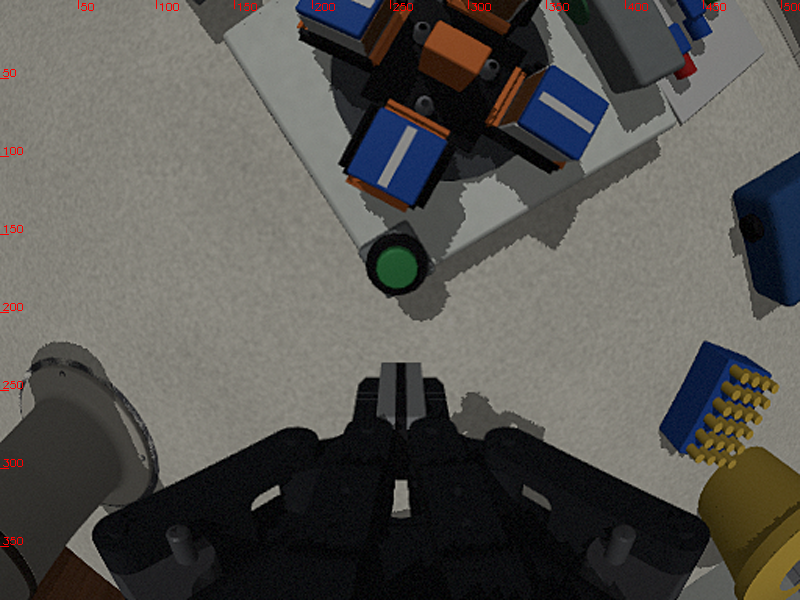

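View pics/s38.png

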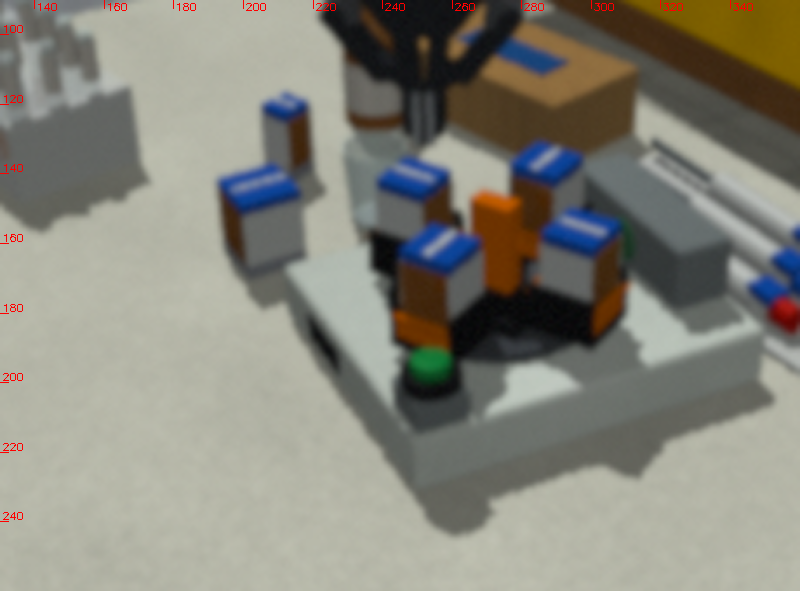

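View pics/c38.png

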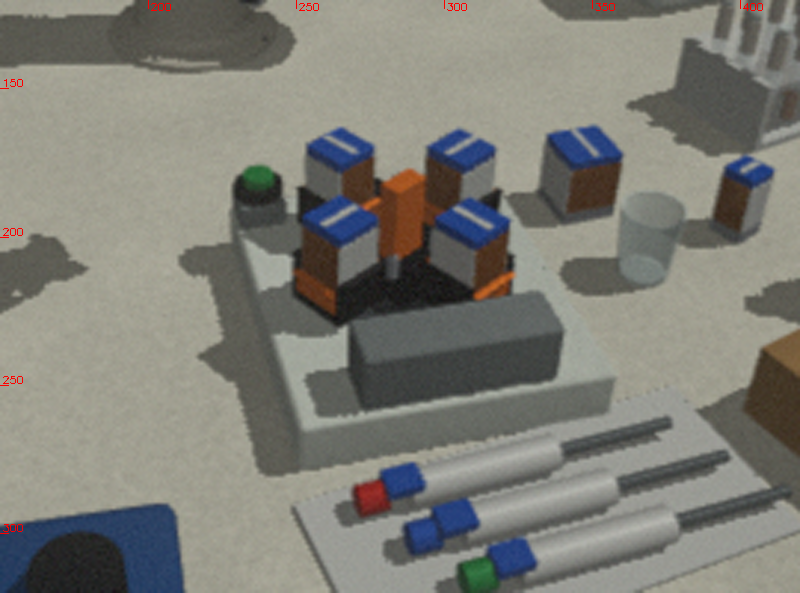

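Run:
```python
from station import order, monitor
order.job_done(); print(monitor.read_state()["time"])
```

```text
the job is handed in; nothing more can be done
the job is handed in; nothing more can be done
```

The carrier sits flat over the three studs on the turntable, and all four 44 mm cells are in the wells, clear faces radial. I then pressed the green start button and let it come up, and handed the job in at about 50 s of the 208 s allowed.

**Cells:** Before I reached it, one cell had been knocked about 4 cm and stood close to the wide look-alike. I took it with an off-centre grip, and the wide cell's position in the scene picture did not change.

**Button:** The tool stopped at z ≈ 0.0905 m while the force rose to 34 N upward (about 37 N in all), so it was fully down. The pictures show it up again after I moved away.

**Final checks:**
- In the last pictures the studs come up through the holes.
- All four caps are level with the grip bar's top, and every cap line is radial.
- The slim cell, wide cell and beaker are within a pixel of where they started. The tip box looks untouched, but I did not measure it.
- The arm was clear of everything at hand-in.

**Disagreements:**
- The cap tops appear about 2 pixels below where I calculated, by about the same amount for all four cells in both fixed views. I put that down to calibration, not a badly seated cell.
- Well positions from the hub and from the wrist camera differed by 1–2 mm. I mostly followed the camera, and every cell went down without resistance.

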